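# Rotate the spice jars in the covered rack

## Robot

A 6-joint arm with a two-finger parallel gripper is mounted at the origin on a cart in front of the work surface, level with it; the furniture and walls round the work are solid. World frame = base frame: x ahead of the robot, y to its left, z up, the work surface at z = 0. Lengths are in m, angles in rad, forces in N, time in s.
With the tool pointing down it reaches from about 0.375 to 0.975 m from the base axis. Payload 3.8 kg.
Tool frame: the origin (TCP) lies midway between the tips of the shut fingers; the grasp point (between the pads) lies 19 mm behind it; z points along the fingers, y is the line along which they close (so a half turn about z gives the same grasp; the last joint's range is limited). The gripper opens to 85 mm and grips with 20 to 120 N. Pads are 22 mm wide; open, the fingers measure 114 mm over their backs; the gripper's body (76 mm by 85 mm) begins 54 mm behind the grasp point. The pads swing forward as they close: fully open they stand 13 mm farther back than shut.
Start: joints at [-1.356, 0.264, 1.604, -0, 1.274, -0.037], TCP at [0.168, -0.654, 0.231] pointing down, gripper open.
Joint ranges: [-2.63, 2.63], [-0.94, 2.18], [0.31, 2.57], [-1.31, 4.45], [0, 2.66], [-2.55, 2.55]. Speed limits (rad/s): [2.57, 2.57, 3.14, 3.14, 3.14, 3.14].

## Interface

Orientations are given as a rotation vector (axis times angle).
In Python, from workcell import bot, cams gives the robot as it stands.
- The arm moves only by the tool play_rows, never from a script. Its argument "rows" is a list of rows, each a list of 2 entries, a list of its own where there are three numbers: the shift along the tool's x, y, z scaled (see below), then the turn, a rotation vector about the tool's x, y, z scaled (see below). A call has 1 to 20 rows; each row is the pose to reach, as a shift and turn from the pose commanded when the call began, along the tool's axes at that moment; what a row does not reach only later rows make up. The controller multiplies each number of a shift by 250 mm and each number of a turn by 45 degrees. A row lasts 1/12 s, in which the tool goes at most 41.7 mm and 7.16 degrees, less where a joint would pass 70% of its speed; a pose out of reach is approached as far as the arm can. A call with a number of a shift or a turn outside -1 to 1 is refused whole. A call with a gripper value outside its range is refused whole. "claw" is the opening, from -1 (shut) to 1 (fully open), set as the call begins (left out, the last holds). The fingers move at their own pace and stop on an object; "newtons" is the grip in N (left out, the last holds). Time passes only in rows, so rows that repeat a pose let the fingers close. It gives the time, the measured TCP pose, the force, the opening and the grip force at its end, in the units of the state.
- bot.read_state(): the state, without advancing time (a new reading comes with each control period).
- cams.read_camera(name): name is "side" or "top" or "wrist"; returns a dict with "image" (400x640x3 uint8, red, green, blue), "K" (3x3 intrinsics, pixels), "T" (4x4, takes a point from camera to world coordinates); the wrist camera has in their place "mount" (4x4, takes a point from camera to tool coordinates, whose origin is the TCP and whose axes are the flange's). Camera axes: x right, y down, z forward; pixel columns grow to the right and rows downward; lengths in m; the calibration is good to about 2 mm. The wrist camera is an equidistant fisheye: a pixel r from the principal point sees the ray r / f radians off the axis. A picture is of the moment at which its call begins: read the wrist's pose just before it. There is no depth.
- bot.finish_job(): hands the job in; it is judged then, once.
The state is a dict: "time": time; "q": joint angles; "joint_vel": joint speeds; "joint_torque": joint torques, N m; "tool_pos": TCP position; "tcp_rot": TCP orientation; "wrist_force": force on the tool from outside, world axes, zero at the start; "torque": the same for the moment, N m; "width": opening from 0.0 (shut) to 1.0 (fully open); "grip_force": force on a finger pad.
Only numpy, scipy, OpenCV 4.12 (cv2) and the standard library are available. Lean on these libraries where they do the work, as an engineer would, in place of code of your own. Each camera call takes 0.05 s, during which the arm holds its last target. There are 200 camera calls.

## Task

Rotate the spice stock: the fresh red-lidded jar belongs at the back of the covered wooden rack and the older black-lidded jar in front of it. First stand the black-lidded jar aside on the worktop and set the red-lidded jar upright on the rack's open front; then take the dark wooden muddler and, reaching in under the roof, tap the red-lidded jar gently back in short nudges, drawing the muddler off it in between, until the jar rests against the stop hidden inside. Finally stand the muddler upright on its cork coaster again, set the black-lidded jar upright on the rack's open front, and leave the other things on the worktop alone.

Things in the scene. Friction and masses are not known exactly. Their poses are not given: they have to be found in the camera images.
- rack: Fixed light-wood spice rack for one row of jars, 218 mm deep, 76 wide, 132 tall. Origin on the worktop at mid width, straight below the front edge of the roof; +x runs level into the rack, +y to its left. Floor top at z = 8 mm, from x = -100 to 118; the lane is 56 mm wide between side boards. x = -100 to 0 is open above, with side lips up to z = 28; x = 0 to 118 has full walls, back and roof.
- lane_front (a point): The middle of the rack's open front: point on the floor of the lane at x = -62 mm, y = 0, z = 8 of the rack.
- roof_edge (a point): Middle of the roof's lower front edge: x = 0, y = 0, z = 120 mm of the rack; roof 12 mm thick. Under the roof a rigid fixed cross batten, 50 mm high above the floor, stops the jar. It cannot be seen and its place differs each time: front face anywhere from 63 to 94 mm behind this edge, so that a jar resting on it has its centre 42 to 73 mm behind the edge.
- black_jar: The older glass spice jar with a black lid: 45 mm diameter, 105 mm tall, 0.11 kg; lid (45 mm diameter) on the top 21 mm. Origin at the centre of its underside, z up. It starts on the open front of the rack.
- red_jar: The fresh glass spice jar with a red lid: 45 mm lid and 43 mm body diameter, 106 mm tall, 0.11 kg; lid on the top 21 mm. Origin at the centre of its underside, z up. It starts standing on the worktop.
- muddler: Muddler: turned dark-wood rod that stands upright on its foot on the coaster, 160 mm long, 0.12 kg. Origin at the centre of the flat round end face of the foot; its +z runs along the rod to the top. Foot 34 mm diameter over the first 30 mm, narrowing to a straight round handle of 26 mm diameter from 40 to 154 mm (thin steel band at 48 mm).
- coaster: Fixed round cork coaster, 90 mm diameter, 5 mm thick. Origin at the centre of its underside; its top is at z = 5 mm. The muddler starts on it and belongs there.
- mug: Bystander, to be left alone: white mug with coloured diamonds, 85 mm across, 105 mm tall. Origin at the centre of its underside (the mug's is within 15 mm of it).
- timer: Bystander, to be left alone: egg timer with a red dome, 63 mm across, 58 mm tall. Origin at the centre of its underside.
- onion: Bystander, to be left alone: brown onion, 70 mm across, 78 mm tall. Origin at the centre of its underside.
- tin: Bystander, to be left alone: low food tin, 75 mm across, 58 mm tall. Origin at the centre of its underside.
Not all that is in view belongs to the job. Of the things that look like the red_jar, the largest one is meant.

How it is judged:
On the way, in this order (a step that is already met when the one before it is completed fails the run):
1. the black-lidded jar stands upright on the worktop, out of the rack and let go (horizontal distance between black_jar and lane_front above 0.08 m and height (world z) of black_jar below 0.0065 m and angle between black_jar's own z axis and vertical below 0.12 rad and contact force between the fingers and black_jar below 0.1 N), for 0.2 s.
2. the red-lidded jar stands upright on the rack's open front, let go (x of red_jar in the frame of rack between -0.09 and -0.035 m and y of red_jar in the frame of rack between -0.012 and 0.012 m and height (world z) of red_jar below 0.013 m and angle between red_jar's own z axis and vertical below 0.12 rad and contact force between the fingers and red_jar below 0.1 N), for 0.2 s.
3. the muddler, held in the gripper, touches the red-lidded jar (contact force between the fingers and muddler above 1 N and contact force between muddler and red_jar above 0.2 N).
4. after a first nudge or more the jar stands part of the way in, not yet at the stop (more than 6 mm short of it), with the held muddler off it (contact force between the fingers and muddler above 1 N and x of red_jar in the frame of rack between -0.03 and 0.1 m and horizontal distance between red_jar and batten_c0 above 0.0335 m and contact force between muddler and red_jar below 0.05 N), for 0.1 s.
5. the red-lidded jar has been brought against the hidden stop (within about 3 mm), the muddler still in hand (contact force between the fingers and muddler above 1 N and horizontal distance between red_jar and batten_c0 below 0.0305 m and angle between red_jar's own z axis and vertical below 0.12 rad), for 0.1 s.
6. the muddler stands upright on its coaster, let go (horizontal distance between muddler and coaster below 0.03 m and height (world z) of muddler below 0.012 m and angle between each of muddler, red_jar's own z axis and vertical below 0.12 rad and contact force between the fingers and muddler below 0.1 N and horizontal distance between red_jar and batten_c0 below 0.0305 m), for 0.2 s.
At the end, for the whole second after the job is handed in: the red-lidded jar stands upright within about 3 mm of the hidden stop; the black-lidded jar upright in the lane, its centre 35 to 90 mm in front of the roof edge; the muddler upright on the coaster, within 30 mm of its centre; all let go and at rest (all of step 6 and x of black_jar in the frame of rack between -0.09 and -0.035 m and y of black_jar in the frame of rack between -0.012 and 0.012 m and height (world z) of black_jar below 0.013 m and angle between black_jar's own z axis and vertical below 0.12 rad and contact force between the fingers and black_jar below 0.1 N and linear speed of each of red_jar, black_jar, muddler below 0.01 m/s); the robot touches nothing.
It fails at once if a jar is tipped by more than 30 degrees (angle between any of red_jar, black_jar's own z axis and vertical above 0.52 rad).
It fails at once if the muddler rams the red-lidded jar (more than 40 N) (contact force between muddler and red_jar above 40 N).
It fails at once if the red-lidded jar is shot into the rack (faster than 0.35 m/s within the covered part) (x of red_jar in the frame of rack between 0 and 0.2 m and y of red_jar in the frame of rack between -0.03 and 0.03 m and height (world z) of red_jar below 0.05 m and linear speed of red_jar above 0.35 m/s).
It fails at once if another thing on the worktop is moved by more than 30 mm (distance of any of mug, timer, onion, tin from where it was at the start of the episode above 0.03 m).
It also fails if it takes over 72 s, if anything falls off the work surface, if the arm or the gripper's body presses on something with over 40 N, if the wrist force passes 120 N, or if a joint passes its speed limit or range.

## Working session

There is one attempt and no reset: what is moved stays moved. The work goes in short steps, Python scripts to look and compute and a tool call to move; the robot and the scene stay as the last step left them, time stands still between calls to the robot, and variables do not carry over. Pictures are saved under pics/ and viewed, at most 10 in all, crops included, and the job is handed in when it is done.

Besides the shell and the picture viewer there is one more tool, called after "Request:" in YAML: its name, and indented under it one key for each argument. play_rows: Moves the arm, as the interface text tells. Its arguments: {"type":"object","properties":{"rows":{"type":"array","items":{"type":"array"}},"claw":{"type":"number"},"newtons":{"type":"number"}},"required":["rows"]}

```bash
mkdir -p pics; ls; python3 - <<'E'
from workcell import bot,cams
import cv2,numpy as np
s=bot.read_state();print({k:np.round(v,3) for k,v in s.items()})
for n in ["side","top","wrist"]:
    c=cams.read_camera(n);cv2.imwrite(f"pics/{n}0.png",c["image"][:,:,::-1]);print(n,np.round(c["K"],1).tolist(),np.round(c.get("T",c.get("mount")),3).tolist())
E
```

```text
pics
{'time': np.float64(0.0), 'q': array([-1.356,  0.265,  1.605, -0.   ,  1.274, -0.037]), 'joint_vel': array([ 0.   ,  0.001,  0.001,  0.001, -0.   , -0.001]), 'joint_torque': array([ 2.0000e-03, -5.1511e+01, -3.6732e+01,  0.0000e+00,  1.3000e-02,
       -0.0000e+00]), 'tool_pos': array([ 0.168, -0.653,  0.23 ]), 'tcp_rot': array([-3.115, -0.394,  0.   ]), 'wrist_force': array([-0.561, -0.019,  1.194]), 'torque': array([ 0.002,  0.007, -0.005]), 'grip_force': np.float64(0.0), 'width': np.float64(0.998)}
side [[502.0, 0.0, 322.5], [0.0, 502.0, 206.9], [0.0, 0.0, 1.0]] [[0.426, -0.458, 0.78, -0.653], [-0.905, -0.235, 0.356, -0.546], [0.021, -0.857, -0.514, 0.851], [0.0, 0.0, 0.0, 1.0]]
top [[378.3, 0.0, 319.5], [0.0, 378.3, 202.6], [0.0, 0.0, 1.0]] [[-0.017, -0.998, 0.065, 0.405], [-1.0, 0.016, -0.004, -0.029], [0.003, -0.065, -0.998, 1.243], [0.0, 0.0, 0.0, 1.0]]
wrist [[309.7, 0.0, 318.5], [0.0, 309.7, 194.4], [0.0, 0.0, 1.0]] [[0.002, -0.956, -0.293, 0.074], [1.0, 0.002, 0.001, -0.0], [0.0, -0.293, 0.956, -0.142], [0.0, 0.0, 0.0, 1.0]]
```

View pics/side0.png

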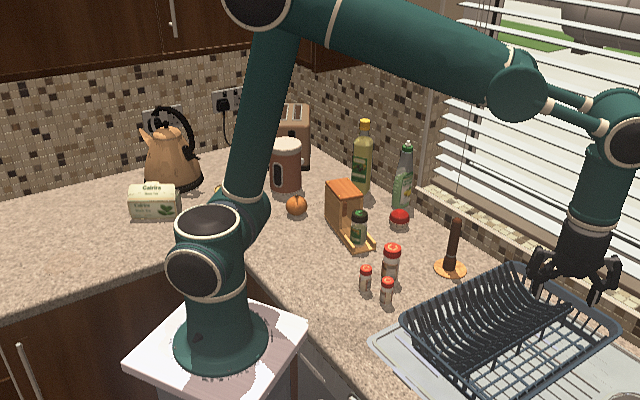

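View pics/top0.png

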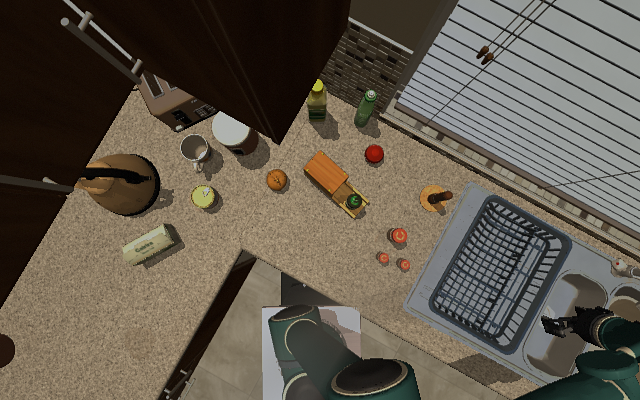

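The top view shows the rack at (335,185), the black-lidded jar at (354,201) and the muddler on its coaster at (435,198). There are three red-lidded candidates in top (side): A (398,236) (392,250), B (383,258) (366,270), C (405,265) (387,283). A is the largest, so it fits the description; I'll confirm that in a crop.

```bash
cat > h.py <<'E'
import numpy as np,cv2
from workcell import bot,cams
from scipy.spatial.transform import Rotation as R
def ray(c,uv):
    d=np.linalg.inv(c["K"])@np.array([uv[0],uv[1],1.]);return c["T"][:3,3],c["T"][:3,:3]@d
def plane(c,uv,z):
    o,d=ray(c,uv);return o+d*(z-o[2])/d[2]
def tri(c1,u1,c2,u2):
    o1,d1=ray(c1,u1);o2,d2=ray(c2,u2)
    s=np.linalg.lstsq(np.c_[d1,-d2],o2-o1,rcond=None)[0]
    a,b=o1+s[0]*d1,o2+s[1]*d2;return (a+b)/2,np.linalg.norm(a-b)
def proj(c,p):
    q=np.linalg.inv(c["T"])@np.r_[p,1];q=c["K"]@q[:3];return q[:2]/q[2]
def blobs(img,lo,hi,roi,amin=15):
    hsv=cv2.cvtColor(img,cv2.COLOR_RGB2HSV);m=cv2.inRange(hsv,np.array(lo),np.array(hi))
    k=np.zeros_like(m);x0,y0,x1,y1=roi;k[y0:y1,x0:x1]=255;m&=k
    n,l,st,ce=cv2.connectedComponentsWithStats(m)
    return m,[(st[i].tolist(),np.round(ce[i],1).tolist()) for i in range(1,n) if st[i,4]>=amin]
E
python3 - <<'E'
from h import *
s=cams.read_camera("side");t=cams.read_camera("top")
np.save("cam.npy",{"s":s,"t":t},allow_pickle=True)
a=cv2.resize(s["image"][165:315,310:490],None,fx=3.3,fy=3.3,interpolation=cv2.INTER_CUBIC)
b=cv2.resize(t["image"][140:280,290:460],None,fx=3.3,fy=3.3,interpolation=cv2.INTER_CUBIC)
w=max(a.shape[1],b.shape[1])
cv2.imwrite("pics/c1.png",a[:,:,::-1]);cv2.imwrite("pics/c2.png",b[:,:,::-1])
for n,c,roi in(("side",s,(340,230,420,300)),("top",t,(370,220,420,280))):
    print(n,blobs(c["image"],(0,110,110),(12,255,255),roi)[1])
print("roof",blobs(t["image"],(8,150,100),(22,255,255),(300,140,380,225),10)[1])
print("coaster",blobs(t["image"],(8,120,120),(22,255,255),(415,180,460,215),10)[1],blobs(s["image"],(8,120,120),(22,255,255),(425,240,475,285),10)[1])
E
```

```text
side [([384, 242, 17, 11, 124], [392.3, 247.3]), ([387, 253, 10, 6, 31], [392.2, 255.5]), ([360, 264, 12, 12, 93], [365.6, 268.9]), ([382, 276, 12, 13, 98], [387.6, 280.9])]
top [([393, 228, 14, 15, 143], [399.6, 235.0]), ([378, 252, 11, 11, 68], [383.6, 257.5]), ([401, 259, 9, 11, 66], [404.9, 264.3])]
roof [([304, 150, 60, 65, 1292], [330.5, 177.9])]
coaster [([420, 185, 25, 27, 308], [429.1, 196.0]), ([441, 201, 6, 6, 25], [443.2, 202.9])] [([434, 259, 33, 20, 355], [450.1, 269.9])]
```

View pics/c1.png

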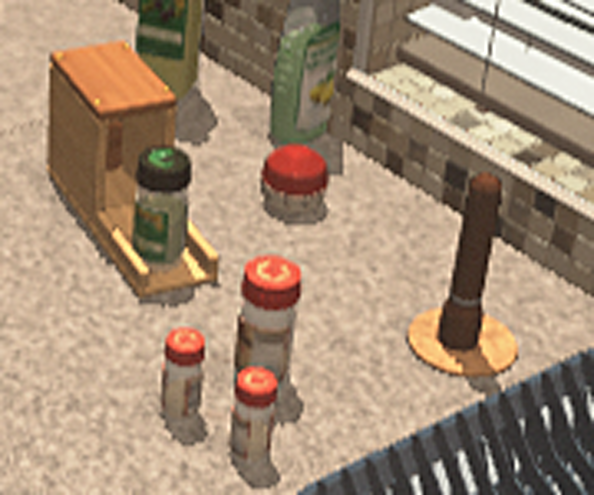

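View pics/c2.png

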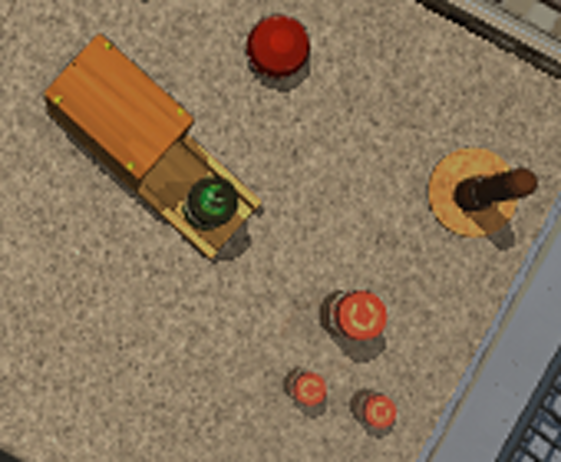

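The enlarged crops confirm A as the largest of the three, with its lid top at top (399.4,235.5) and side (392.7,246.8). The black lid has a green label and stands on the rack's open front, at top (354,200.6) and side (359.4,212.9). Next I'll triangulate these.

```bash
python3 - <<'E'
from h import *
d=np.load("cam.npy",allow_pickle=True).item();s,t=d["s"],d["t"]
S=lambda x,y:(310+x/3.3-.35,165+y/3.3-.35)
T=lambda x,y:(290+x/3.3-.35,140+y/3.3-.35)
for n,a,b in [("red",(273,270),(361,315)),("black",(163,158),(212,200)),("mudtop",(487,182),(525,181)),("coaster",(463,341),(472,192)),
 ("FL",(105,115),(139,177)),("FR",(175,98),(192,122)),("BR",(125,43),(100,35)),("BL",(50,58),(46,95)),("sm1",(185,340),(311,388)),("sm2",(257,380),(380,411)),("timer",(295,160),(278,40))]:
    p,e=tri(s,S(*a),t,T(*b));print(n,p.round(4),round(e,4))
c=[plane(t,T(*b),.132)[:2] for b in((139,177),(192,122),(100,35),(46,95))]
print(np.round(c,4).tolist(),[round(float(np.linalg.norm(c[i]-c[(i+1)%4])),4) for i in range(4)])
# roof mask rect
m,_=blobs(t["image"],(8,150,100),(22,255,255),(300,140,380,225))
for b in [(470,197)]: print("mudfoot",plane(t,T(*b),.005))
print(plane(t,T(361,315),.106),plane(t,T(212,200),.113))
E
```

```text
red [ 0.3789 -0.2722  0.1066] 0.0049
black [ 0.4852 -0.1383  0.113 ] 0.0042
mudtop [ 0.4936 -0.406   0.1612] 0.0026
coaster [ 0.4968 -0.409   0.0029] 0.0053
FL [ 0.5066 -0.0731  0.1271] 0.0069
FR [ 0.5544 -0.1206  0.1322] 0.0051
BR [ 0.6349 -0.0392  0.13  ] 0.0047
BL [0.581  0.0117 0.1273] 0.0017
sm1 [ 0.3104 -0.2296  0.0712] 0.0018
sm2 [ 0.2884 -0.294   0.0716] 0.0035
timer [ 0.6446 -0.2122  0.044 ] 0.0035
[[0.5047, -0.0698], [0.5534, -0.1182], [0.6335, -0.0371], [0.5799, 0.0123]] [0.0687, 0.114, 0.0729, 0.1113]
mudfoot [ 0.49071978 -0.4035253   0.005     ]
[ 0.37796231 -0.270018    0.106     ] [ 0.48436971 -0.1363639   0.113     ]
```

The heights fit the text: red 0.107, black 0.113, muddler top 0.161 (its expected 0.165 less rounding), roof about 0.13. The rack yaw is about 45.5°, with its origin near (0.530,-0.095). That puts the black jar at rack x about -62. I'll move to hover near the black jar and refine with the wrist camera.

```bash
cat >> h.py <<'E'
def Rt(az,pitch=90,roll=0):
    """tool z at azimuth az, pitch below horizontal; for pitch 90: tool x at azimuth az. roll about tool z (deg)"""
    a,p=np.radians([az,pitch]);h=np.array([np.cos(a),np.sin(a),0]);v=np.array([0,0,1.])
    z=np.cos(p)*h-np.sin(p)*v;x=np.sin(p)*h+np.cos(p)*v
    return np.c_[x,np.cross(z,x),z]@R.from_euler('z',roll,degrees=True).as_matrix()
def go(pos,Rg=None,st=None):
    st=st or bot.read_state();R0=R.from_rotvec(st["tcp_rot"]).as_matrix()
    Rg=R0 if Rg is None else Rg
    d=R0.T@(np.array(pos)-st["tool_pos"]);w=R.from_matrix(R0.T@Rg).as_rotvec()
    print("shift",(d/.25).round(3).tolist(),"turn",(w/(np.pi/4)).round(3).tolist(),"rows",np.ceil(max(np.linalg.norm(d)/.0417,np.degrees(np.linalg.norm(w))/7.16)))
def log():
    s=bot.read_state();open("log.txt","a").write(repr([s["q"].tolist(),s["tool_pos"].tolist(),s["tcp_rot"].tolist()])+"\n");return s
def wray(c,st,uv):
    K=c["K"];m=c["mount"];x=(uv[0]-K[0,2])/K[0,0];y=(uv[1]-K[1,2])/K[1,1];r=np.hypot(x,y)
    d=np.array([np.sin(r)*x/r,np.sin(r)*y/r,np.cos(r)])
    R0=R.from_rotvec(st["tcp_rot"]).as_matrix();o=R0@m[:3,3]+st["tool_pos"];return o,R0@m[:3,:3]@d
def wplane(c,st,uv,z):
    o,d=wray(c,st,uv);return o+d*(z-o[2])/d[2]
def wproj(c,st,p):
    R0=R.from_rotvec(st["tcp_rot"]).as_matrix();q=R0.T@(np.array(p)-st["tool_pos"]);m=c["mount"];q=m[:3,:3].T@(q-m[:3,3])
    th=np.arctan2(np.hypot(q[0],q[1]),q[2]);r=np.hypot(q[0],q[1]);return c["K"][:2,2]+c["K"][0,0]*th*q[:2]/r
E
python3 -c "
from h import *
log();go([.45,-.17,.25],Rt(45.5))"
```

```text
shift [1.574, -1.592, -0.076] turn [-0.001, -0.0, -0.691] rows 14.0
```

Request:
play_rows:
  rows:
    - [[0.9,-0.9,-0.07],[0,0,0]]
    - [[0.9,-0.9,-0.07],[0,0,0]]
    - [[0.9,-0.9,-0.07],[0,0,0]]
    - [[0.9,-0.9,-0.07],[0,0,0]]
    - [[0.9,-0.9,-0.07],[0,0,0]]
    - [[0.9,-0.9,-0.07],[0,0,0]]
    - [[0.9,-0.9,-0.07],[0,0,0]]
    - [[0.9,-0.9,-0.07],[0,0,0]]

```text
time: 0.92
tool_pos: [0.3312, -0.3766, 0.249]
tcp_rot: [-3.116, -0.396, -0.002]
wrist_force: [0.4, -0.5, 0.1]
width: 0.995
grip_force: 0.0
```

```bash
python3 -c "
from h import *
log();go([.45,-.17,.25],Rt(45.5))"
```

```text
shift [0.667, -0.681, -0.003] turn [-0.0, -0.002, -0.689] rows 6.0
```

Request:
play_rows:
  rows:
    - [[0.67,-0.68,0],[0,0,-0.69]]
    - [[0.67,-0.68,0],[0,0,-0.69]]
    - [[0.67,-0.68,0],[0,0,-0.69]]
    - [[0.67,-0.68,0],[0,0,-0.69]]
    - [[0.67,-0.68,0],[0,0,-0.69]]
    - [[0.67,-0.68,0],[0,0,-0.69]]
    - [[0.67,-0.68,0],[0,0,-0.69]]
    - [[0.67,-0.68,0],[0,0,-0.69]]

```text
time: 1.58
tool_pos: [0.4504, -0.172, 0.2488]
tcp_rot: [2.895, 1.22, -0.0]
wrist_force: [0.2, -0.3, 0.2]
width: 1.001
grip_force: 0.0
```

```bash
python3 - <<'E'
from h import *
s=log();c=cams.read_camera("wrist");np.save("w1.npy",{"s":s,"c":c},allow_pickle=True)
print(s["tool_pos"].round(4),s["q"].round(3))
cv2.imwrite("pics/w1.png",c["image"][:,:,::-1])
for n,p in(("FL",(.505,-.071,.132)),("FR",(.554,-.119,.132)),("blk",(.485,-.1375,.113))):print(n,wproj(c,s,p).round(1))
E
```

```text
[ 0.4504 -0.172   0.2488] [-0.416 -0.119  1.98  -0.     1.28   0.357]
FL [281.   59.3]
FR [364.4  60. ]
blk [319.9 130. ]
```

View pics/w1.png

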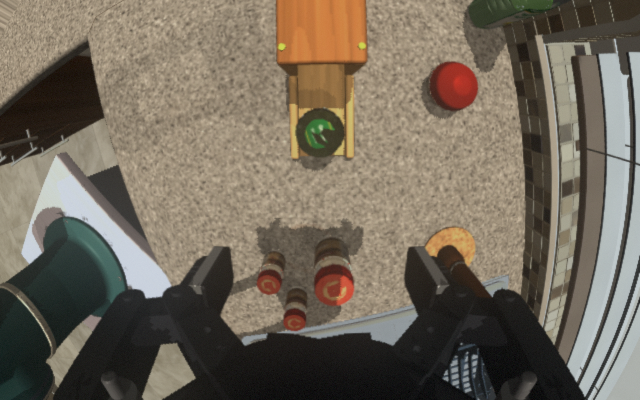

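The wrist view shows the roof's front corners near (277,63) and (367,65), and the lane lips running from there down to (290,157) and (355,157). The black lid is at about (320,132) and the red lid at (334,285). I'll fit these.

```bash
python3 - <<'E'
from h import *
d=np.load("w1.npy",allow_pickle=True).item();s,c=d["s"],d["c"];im=c["image"];hsv=cv2.cvtColor(im,cv2.COLOR_RGB2HSV)
# roof mask corners
m=cv2.inRange(hsv,np.array((5,140,130)),np.array((18,255,255)));m[80:]=0;m[:,:260]=0;m[:,385:]=0
cn=max(cv2.findContours(m,0,1)[0],key=cv2.contourArea);q=cv2.approxPolyDP(cn,4,True)[:,0];print("roof",q.tolist())
for y in (20,40,55): 
    x=np.where(m[y])[0];print(y,x.min(),x.max())
# lips / front end
m2=cv2.inRange(hsv,np.array((15,90,120)),np.array((30,255,255)))
for y in (80,100,145,152,155,157,159):
    x=np.where(m2[y,280:365])[0]+280
    g=np.split(x,np.where(np.diff(x)>3)[0]+1);print("lip",y,[(int(a[0]),int(a[-1])) for a in g if len(a)>2])
g=cv2.inRange(hsv,np.array((0,0,0)),np.array((180,255,60)));g|=cv2.inRange(hsv,np.array((40,100,20)),np.array((85,255,255)));g[:105]=0;g[158:]=0;g[:,:297]=0;g[:,:][:,347:]=0
cn=max(cv2.findContours(g,0,1)[0],key=cv2.contourArea);(u,r)=cv2.minEnclosingCircle(cn);print("blk",u,r,cv2.fitEllipse(cn))
r_=cv2.inRange(hsv,np.array((0,130,120)),np.array((10,255,255)));r_[:260]=0;r_[310:]=0;r_[:,:310]=0;r_[:,360:]=0
cn=max(cv2.findContours(r_,0,1)[0],key=cv2.contourArea);e=cv2.fitEllipse(cv2.convexHull(cn));print("red",e)
print("red pt",wplane(c,s,e[0],.100),"blk",wplane(c,s,u,.105))
for n,p,z in(("FL",(277,63),.132),("FR",(367,65),.132),("lipL",(290.5,157),.028),("lipR",(355,157),.028)):print(n,wplane(c,s,p,z).round(4))
E
```

```text
roof [[276, 1], [277, 46], [286, 45], [282, 51], [277, 48], [278, 62], [366, 60], [365, 0]]
20 277 365
40 277 366
55 277 366
lip 80 [(290, 353)]
lip 100 [(290, 295), (299, 343), (347, 353)]
lip 145 [(291, 298), (340, 353)]
lip 152 [(291, 303), (334, 353)]
lip 155 [(291, 307), (335, 342), (346, 353)]
lip 157 [(291, 298), (347, 352)]
lip 159 []
blk (319.39691162109375, 133.20103454589844) 15.50174331665039 ((319.1424560546875, 133.0882568359375), (27.16703987121582, 27.22886085510254), 25.66864013671875)
red ((334.61578369140625, 289.2793884277344), (30.969877243041992, 37.95637512207031), 81.77684020996094)
red pt [ 0.37455106 -0.27538867  0.1       ] blk [ 0.48214379 -0.13988223  0.105     ]
FL [ 0.5005 -0.0708  0.132 ]
FR [ 0.5526 -0.1236  0.132 ]
lipL [ 0.4325 -0.1419  0.028 ]
lipR [ 0.4877 -0.1954  0.028 ]
```

```bash
python3 -c "
from h import *
go([.483,-.1385,.130],Rt(45.8));go([.483,-.1385,.057],Rt(45.8))"
```

```text
shift [0.192, -0.002, 0.475] turn [0.0, 0.001, -0.005] rows 4.0
shift [0.192, -0.002, 0.767] turn [0.0, 0.001, -0.005] rows 5.0
```

Request:
play_rows:
  rows:
    - [[0.192,0,0.2],[0,0,0]]
    - [[0.192,0,0.3],[0,0,0]]
    - [[0.192,0,0.45],[0,0,0]]
    - [[0.192,0,0.55],[0,0,0]]
    - [[0.192,0,0.65],[0,0,0]]
    - [[0.192,0,0.73],[0,0,0]]
    - [[0.192,0,0.767],[0,0,0]]
    - [[0.192,0,0.767],[0,0,0]]

```text
time: 2.3
tool_pos: [0.4808, -0.1397, 0.0545]
tcp_rot: [-2.895, -1.21, 0.007]
wrist_force: [-1.0, -0.0, -1.1]
width: 0.999
grip_force: 0.0
```

Request:
play_rows:
  rows:
    - [[0,0,0],[0,0,0]]
    - [[0,0,0],[0,0,0]]
    - [[0,0,0],[0,0,0]]
    - [[0,0,0],[0,0,0]]
    - [[0,0,0],[0,0,0]]
    - [[0,0,0],[0,0,0]]
    - [[0,0,0],[0,0,0]]
    - [[0,0,0],[0,0,0]]
  claw: -1
  newtons: 25

```text
time: 2.97
tool_pos: [0.4849, -0.1396, 0.0589]
tcp_rot: [2.895, 1.214, 0.003]
wrist_force: [-1.1, 0.6, 6.2]
width: 0.523
grip_force: 25.0
```

```bash
python3 -c "
from h import *
s=log();print(s);go([.42,.02,.19],Rt(45.8))"
```

```text
{'time': 2.9667, 'q': array([-3.29505789e-01,  1.18797050e-01,  2.12398940e+00, -2.91197461e-04,
        8.95708602e-01,  4.47324146e-01]), 'joint_vel': array([ 0.00067709,  0.00053965,  0.00016472, -0.00102974,  0.00015171,
       -0.0005628 ]), 'joint_torque': array([ 8.34368099e-02, -3.37688684e+01, -2.81890351e+01,  9.13766865e-02,
       -4.65780767e-01, -1.18354097e-02]), 'tool_pos': array([ 0.48490403, -0.13959178,  0.05891266]), 'tcp_rot': array([2.89510961, 1.21405973, 0.00339727]), 'wrist_force': array([-1.08298956,  0.58146099,  6.18817559]), 'torque': array([-0.02800099,  0.21122331, -0.06499467]), 'grip_force': 24.980416756588966, 'width': 0.5231299046569157}
shift [0.274, -0.631, -0.526] turn [0.004, -0.001, -0.007] rows 6.0
```

Request:
play_rows:
  rows:
    - [[0,0,-0.1],[0,0,0]]
    - [[0,0,-0.2],[0,0,0]]
    - [[0,-0.05,-0.3],[0,0,0]]
    - [[0.1,-0.2,-0.3],[0,0,0]]
    - [[0.2,-0.35,-0.3],[0,0,0]]
    - [[0.27,-0.5,-0.3],[0,0,0]]
    - [[0.27,-0.63,-0.3],[0,0,0]]
    - [[0.27,-0.63,-0.3],[0,0,0]]
    - [[0.27,-0.63,-0.15],[0,0,0]]
    - [[0.27,-0.63,-0.05],[0,0,0]]
    - [[0.27,-0.63,0],[0,0,0]]
    - [[0.27,-0.63,0],[0,0,0]]

```text
time: 3.97
tool_pos: [0.4152, 0.0197, 0.0541]
tcp_rot: [-2.895, -1.215, 0.009]
wrist_force: [-0.0, -0.4, -1.4]
width: 0.52
grip_force: 27.2
```

```bash
python3 -c "
from h import *
s=log();print(s['wrist_force'].round(1),s['width']);go([.42,.02,.0515],Rt(45.8))"
```

```text
[-0.  -0.4 -1.4] 0.5201224956590986
shift [0.014, 0.013, 0.01] turn [-0.006, 0.006, -0.006] rows 1.0
```

Request:
play_rows:
  rows:
    - [[0,0,0.01],[0,0,0]]
    - [[0,0,0.02],[0,0,0]]
    - [[0,0,0.03],[0,0,0]]
    - [[0,0,0.03],[0,0,0]]
    - [[0,0,0.03],[0,0,0]]

```text
time: 4.38
tool_pos: [0.4203, 0.0194, 0.0511]
tcp_rot: [2.897, 1.213, 0.005]
wrist_force: [-0.2, 0.8, 3.7]
width: 0.516
grip_force: 27.6
```

Request:
play_rows:
  rows:
    - [[0,0,0],[0,0,0]]
    - [[0,0,0],[0,0,0]]
    - [[0,0,0],[0,0,0]]
    - [[0,0,0],[0,0,0]]
    - [[0,0,0],[0,0,0]]
  claw: 1

```text
time: 4.8
tool_pos: [0.4184, 0.0194, 0.0494]
tcp_rot: [-2.897, -1.214, 0.0]
wrist_force: [-0.8, -0.4, -0.0]
width: 1.0
grip_force: 0.0
```

Request:
play_rows:
  rows:
    - [[0,0,-0.1],[0,0,0]]
    - [[0,0,-0.25],[0,0,0]]
    - [[0,0,-0.4],[0,0,0]]
    - [[0,0,-0.55],[0,0,0]]
    - [[0,0,-0.6],[0,0,0]]
    - [[0,0,-0.6],[0,0,0]]
    - [[0,0,-0.6],[0,0,0]]

```text
time: 5.38
tool_pos: [0.4191, 0.0194, 0.2002]
tcp_rot: [2.897, 1.214, 0.003]
wrist_force: [-0.3, -0.7, -0.3]
width: 0.995
grip_force: 0.0
```

```bash
python3 - <<'E'
from h import *
s=log();go([.378,-.273,.20],Rt(17))
t=cams.read_camera("top");d=cams.read_camera("side");w=cams.read_camera("wrist")
a=np.vstack([t["image"][150:290,260:460],d["image"][170:310,250:450]]);cv2.imwrite("pics/k1.png",cv2.resize(a,None,fx=2.1,fy=2.1)[:,:,::-1])
print(proj(d,(.42,.02,.105)),proj(d,(.42,.02,0)))
E
```

```text
shift [-0.949, 0.703, 0.001] turn [0.001, -0.002, 0.633] rows 8.0
[297.66951852 212.36508733] [297.84541071 242.77214031]
```

View pics/k1.png

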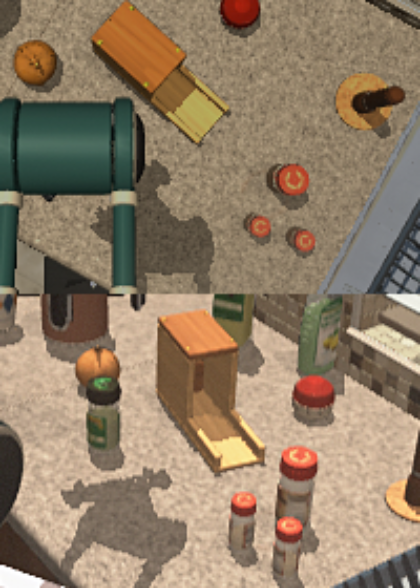

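The black jar stands upright on the worktop at side (299,215), clear of the rack. Next is the red jar.

Request:
play_rows:
  rows:
    - [[-0.95,0.7,0],[0,0,0.63]]
    - [[-0.95,0.7,0],[0,0,0.63]]
    - [[-0.95,0.7,0],[0,0,0.63]]
    - [[-0.95,0.7,0],[0,0,0.63]]
    - [[-0.95,0.7,0],[0,0,0.63]]
    - [[-0.95,0.7,0],[0,0,0.63]]
    - [[-0.95,0.7,0],[0,0,0.63]]
    - [[-0.95,0.7,0],[0,0,0.63]]
    - [[-0.95,0.7,0],[0,0,0.63]]
    - [[-0.95,0.7,0],[0,0,0.63]]
    - [[-0.95,0.7,0],[0,0,0.63]]

```text
time: 6.45
tool_pos: [0.3763, -0.271, 0.1982]
tcp_rot: [-3.104, -0.469, 0.002]
wrist_force: [1.0, 1.2, -0.0]
width: 0.998
grip_force: 0.0
```

```bash
python3 - <<'E'
from h import *
s=log();c=cams.read_camera("wrist");np.save("w2.npy",{"s":s,"c":c},allow_pickle=True)
hsv=cv2.cvtColor(c["image"],cv2.COLOR_RGB2HSV)
p=wproj(c,s,(.377,-.2735,.106));print("pred",p)
m=cv2.inRange(hsv,np.array((0,120,100)),np.array((12,255,255)))
n,l,st,ce=cv2.connectedComponentsWithStats(m)
for i in range(1,n):
    if st[i,4]>60:print(st[i],ce[i].round(1),wplane(c,s,ce[i],.1).round(4))
go([.377,-.2735,.048],Rt(17))
E
```

```text
pred [321.93060305 196.59080816]
[544 115  12  20 122] [548.9 123.6] [ 0.5075 -0.4573  0.1   ]
[ 294  166   54   58 2088] [319.7 194.2] [ 0.3766 -0.2718  0.1   ]
[242 221  30  31 598] [256.4 236.9] [ 0.3234 -0.231   0.1   ]
[299 262  30  25 512] [313.6 273.9] [ 0.3031 -0.289   0.1   ]
shift [-0.001, 0.011, 0.602] turn [-0.002, 0.001, 0.005] rows 4.0
```

Request:
play_rows:
  rows:
    - [[0,0.004,0.15],[0,0,0]]
    - [[0,0.004,0.3],[0,0,0]]
    - [[0,0.004,0.42],[0,0,0]]
    - [[0,0.004,0.52],[0,0,0]]
    - [[0,0.004,0.58],[0,0,0]]
    - [[0,0.004,0.6],[0,0,0]]
    - [[0,0.004,0.6],[0,0,0]]
    - [[0,0.004,0.6],[0,0,0]]

```text
time: 7.17
tool_pos: [0.3778, -0.2731, 0.0502]
tcp_rot: [3.106, 0.47, 0.001]
wrist_force: [1.0, 0.2, 0.3]
width: 1.001
grip_force: 0.0
```

Request:
play_rows:
  rows:
    - [[0,0,0],[0,0,0]]
    - [[0,0,0],[0,0,0]]
    - [[0,0,0],[0,0,0]]
    - [[0,0,0],[0,0,0]]
    - [[0,0,0],[0,0,0]]
    - [[0,0,0],[0,0,0]]
    - [[0,0,0],[0,0,0]]
  claw: -1
  newtons: 25

```text
time: 7.75
tool_pos: [0.3779, -0.2741, 0.0507]
tcp_rot: [3.106, 0.467, 0.002]
wrist_force: [-0.4, 1.4, 6.3]
width: 0.511
grip_force: 24.4
```

Request:
play_rows:
  rows:
    - [[0,0,-0.1],[0,0,0]]
    - [[0,0,-0.2],[0,0,0]]
    - [[0,0,-0.3],[0,0,0]]
    - [[0,0,-0.38],[0,0,0]]
    - [[0,0,-0.4],[0,0,0]]
    - [[0,0,-0.4],[0,0,0]]
    - [[0,0,-0.4],[0,0,0]]

```text
time: 8.33
tool_pos: [0.3766, -0.2733, 0.1487]
tcp_rot: [-3.106, -0.467, 0.001]
wrist_force: [-0.7, 0.2, -1.4]
width: 0.517
grip_force: 25.6
```

```bash
python3 -c "
from h import *
s=log();go([.482,-.1415,.158],Rt(45.8))"
```

```text
shift [0.558, -0.38, -0.037] turn [-0.001, 0.0, -0.637] rows 5.0
```

Request:
play_rows:
  rows:
    - [[0.1,-0.07,-0.02],[0,0,-0.1]]
    - [[0.22,-0.15,-0.02],[0,0,-0.25]]
    - [[0.34,-0.23,-0.02],[0,0,-0.39]]
    - [[0.46,-0.31,-0.02],[0,0,-0.52]]
    - [[0.53,-0.36,-0.02],[0,0,-0.6]]
    - [[0.565,-0.38,-0.02],[0,0,-0.64]]
    - [[0.565,-0.38,-0.02],[0,0,-0.64]]
    - [[0.565,-0.38,-0.02],[0,0,-0.64]]
    - [[0.565,-0.38,-0.02],[0,0,-0.64]]
    - [[0.565,-0.38,-0.02],[0,0,-0.64]]

```text
time: 9.17
tool_pos: [0.483, -0.1421, 0.1539]
tcp_rot: [-2.893, -1.222, 0.002]
wrist_force: [0.5, 1.1, -0.8]
width: 0.51
grip_force: 25.6
```

```bash
python3 - <<'E'
from h import *
s=log();go([.4845,-.1405,.0605],Rt(45.8))
c=cams.read_camera("wrist");np.save("w3.npy",{"s":s,"c":c},allow_pickle=True)
cv2.imwrite("pics/w3.png",c["image"][:,:,::-1])
for p in((.527,-.0968,.132),(.4601,-.1687,.028)):print(wproj(c,s,p))
E
```

```text
shift [0.009, 0.0, 0.374] turn [-0.001, 0.001, 0.0] rows 3.0
[319.40464089 122.39054012]
[321.26043055 221.65514532]
```

View pics/w3.png

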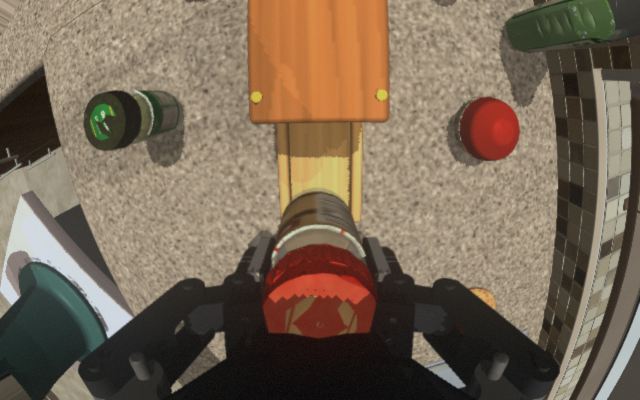

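The jar hangs centred over the lane: its lid is at column about 320, the roof spans columns 249–388 and the lips 279–362. I'll lower it now.

Request:
play_rows:
  rows:
    - [[0.008,0,0.1],[0,0,0]]
    - [[0.008,0,0.2],[0,0,0]]
    - [[0.008,0,0.28],[0,0,0]]
    - [[0.008,0,0.33],[0,0,0]]
    - [[0.008,0,0.36],[0,0,0]]
    - [[0.008,0,0.372],[0,0,0]]
    - [[0.008,0,0.372],[0,0,0]]
    - [[0.008,0,0.372],[0,0,0]]

```text
time: 9.88
tool_pos: [0.4861, -0.1403, 0.0624]
tcp_rot: [2.892, 1.224, 0.002]
wrist_force: [0.5, 0.0, -1.0]
width: 0.513
grip_force: 25.6
```

Request:
play_rows:
  rows:
    - [[0,0,0.006],[0,0,0]]
    - [[0,0,0.012],[0,0,0]]
    - [[0,0,0.014],[0,0,0]]
    - [[0,0,0.014],[0,0,0]]

```text
time: 10.22
tool_pos: [0.4861, -0.1399, 0.0588]
tcp_rot: [2.892, 1.226, 0.002]
wrist_force: [0.3, -1.1, 0.9]
width: 0.512
grip_force: 25.6
```

Request:
play_rows:
  rows:
    - [[0,0,0],[0,0,0]]
    - [[0,0,0],[0,0,0]]
    - [[0,0,0],[0,0,0]]
    - [[0,0,0],[0,0,0]]
    - [[0,0,0],[0,0,0]]
  claw: 1

```text
time: 10.63
tool_pos: [0.4855, -0.1397, 0.058]
tcp_rot: [-2.893, -1.226, -0.0]
wrist_force: [0.7, 0.1, 1.2]
width: 1.001
grip_force: 0.0
```

Request:
play_rows:
  rows:
    - [[0,0,-0.1],[0,0,0]]
    - [[0,0,-0.25],[0,0,0]]
    - [[0,0,-0.4],[0,0,0]]
    - [[0,0,-0.55],[0,0,0]]
    - [[0,0,-0.7],[0,0,0]]
    - [[0,0,-0.7],[0,0,0]]
    - [[0,0,-0.7],[0,0,0]]

```text
time: 11.22
tool_pos: [0.4876, -0.1405, 0.2365]
tcp_rot: [2.888, 1.224, 0.008]
wrist_force: [0.1, -0.1, -1.7]
width: 1.002
grip_force: 0.0
```

```bash
python3 - <<'E'
from h import *
from scipy.optimize import least_squares
s=log();print(s["tool_pos"],s["q"].round(3))
L=[eval(l) for l in open("log.txt")]
def fk(q,p):
    a1,d1,a2,a3,d4,d6=p;r=lambda ax,a:R.from_euler(ax,a).as_matrix()
    M=r('z',q[0]);P=np.array([0,0,d1])+M@[a1,0,0];M=M@r('y',q[1]);P=P+M@[0,0,a2];M=M@r('y',q[2]);P=P+M@[a3,0,d4];M=M@r('z',q[3])@r('y',q[4])@r('z',q[5]);P=P+M@[0,0,d6]
    return P,M
f=lambda p:np.concatenate([fk(np.array(l[0]),p)[0]-l[1] for l in L])
o=least_squares(f,[0,.15,.5,0,.4,.2]);print(o.x.round(4),np.abs(o.fun).max())
for l in L[:3]: print((fk(np.array(l[0]),o.x)[1].T@R.from_rotvec(l[2]).as_matrix()).round(3).tolist())
np.save("fk.npy",o.x)
c=cams.read_camera("wrist");t=cams.read_camera("top");sd=cams.read_camera("side");np.save("w4.npy",{"s":s,"c":c,"t":t,"sd":sd},allow_pickle=True)
cv2.imwrite("pics/w4.png",c["image"][:,:,::-1])
hsv=cv2.cvtColor(c["image"],cv2.COLOR_RGB2HSV);m=cv2.inRange(hsv,np.array((0,120,100)),np.array((12,255,255)))
n,l,st,ce=cv2.connectedComponentsWithStats(m)
for i in range(1,n):
    if st[i,4]>400:print(st[i],ce[i].round(1),wplane(c,s,ce[i],.108).round(4))
E
```

```text
[ 0.48759096 -0.1404614   0.23654111] [-0.33  -0.064  1.953  0.     1.245  0.44 ]
[1.000e-04 3.878e-01 5.120e-01 4.000e-04 5.657e-01 4.847e-01] 0.024905297623401268
[[0.0, -1.0, -0.0], [1.0, 0.0, 0.0], [-0.0, -0.0, 1.0]]
[[0.0, -1.0, 0.0], [1.0, 0.0, 0.0], [-0.0, 0.0, 1.0]]
[[0.0, -1.0, -0.0], [1.0, 0.0, 0.0], [-0.0, -0.0, 1.0]]
[ 434  101   42   50 1629] [454.1 125.7] [ 0.6187 -0.1866  0.108 ]
[ 291  161   49   52 1710] [314.5 185.7] [ 0.4849 -0.1386  0.108 ]
```

```bash
python3 - <<'E'
from h import *
L=[eval(l) for l in open("log.txt")]
for q,p,r in L:
    print(np.round(q,3),np.round(p,4),"az",round(np.arctan2(p[1],p[0]),4),"r",round(np.hypot(p[0],p[1]),4))
E
```

```text
[-1.356  0.264  1.605 -0.     1.274 -0.037] [ 0.1681 -0.6534  0.2306] az -1.319 r 0.6746
[-9.000e-01 -7.900e-02  1.944e+00  1.000e-03  1.277e+00  4.170e-01] [ 0.3312 -0.3766  0.249 ] az -0.8495 r 0.5015
[-0.416 -0.119  1.98  -0.     1.28   0.357] [ 0.4504 -0.172   0.2488] az -0.3648 r 0.4821
[-0.33   0.119  2.124 -0.     0.896  0.447] [ 0.4849 -0.1396  0.0589] az -0.2803 r 0.5046
[-0.013 -0.036  2.297 -0.     0.887  0.764] [0.4152 0.0197 0.0541] az 0.0473 r 0.4157
[-0.013 -0.217  2.153 -0.     1.203  0.764] [0.4191 0.0194 0.2002] az 0.0463 r 0.4196
[-6.780e-01 -1.170e-01  2.074e+00  1.000e-03  1.188e+00  5.930e-01] [ 0.3763 -0.271   0.1982] az -0.6242 r 0.4638
[-0.681 -0.068  2.126 -0.     1.085  0.591] [ 0.3766 -0.2733  0.1487] az -0.6278 r 0.4653
[-0.335  0.003  2.047 -0.     1.093  0.436] [ 0.483  -0.1421  0.1539] az -0.2862 r 0.5035
[-0.33  -0.064  1.953  0.     1.245  0.44 ] [ 0.4876 -0.1405  0.2365] az -0.2805 r 0.5074
```

View pics/w4.png

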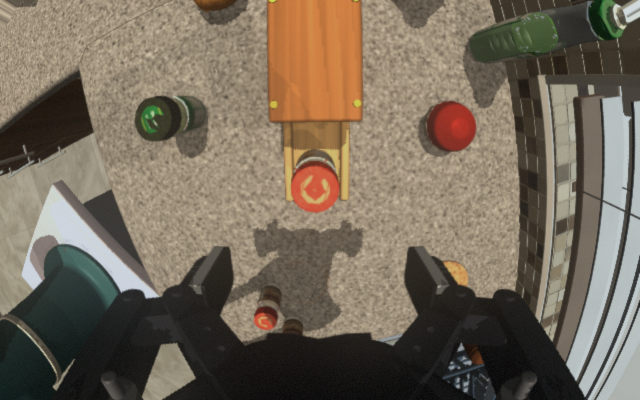

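The red jar stands upright on the open front, lid at wrist (314,186), which gives (0.485,-0.139). Now the muddler: I'll pick it with the tool tilted, so that later it lies level with its foot forward.

```bash
cat >> h.py <<'E'
from scipy.optimize import least_squares
def fk(q,p):
    a1,d1,a2,a3,d4,d6,off=p;r=lambda ax,a:R.from_euler(ax,a).as_matrix()
    M=r('z',q[0]);P=np.array([0,0,d1])+M@[a1,off,0];M=M@r('y',q[1]);P=P+M@[0,0,a2];M=M@r('y',q[2]);P=P+M@[a3,0,d4];M=M@r('z',q[3])@r('y',q[4])@r('z',q[5]);P=P+M@[0,0,d6]
    return P,M@np.array([[0,-1,0],[1,0,0],[0,0,1.]])
def fit():
    L=[eval(l) for l in open("log.txt")]
    f=lambda p:np.r_[np.concatenate([fk(np.array(l[0]),p)[0]-l[1] for l in L]),.01*(p[1]-.25)]
    o=least_squares(f,[0,.25,.5,0,.4,.2,.025]);return o.x,np.abs(o.fun).max()
lo=np.array([-2.63,-.94,.31,-1.31,0,-2.55]);hi=np.array([2.63,2.18,2.57,4.45,2.66,2.55])
def ik(p,pos,Rg,q0):
    f=lambda q:np.r_[(fk(q,p)[0]-pos)*5,(fk(q,p)[1]-Rg).ravel()]
    o=least_squares(f,np.clip(q0,lo+.01,hi-.01),bounds=(lo,hi));return o.x.round(2),round(np.abs(o.fun).max(),4)
E
python3 - <<'E'
from h import *
p,e=fit();print(p.round(4),e)
s=bot.read_state()
for g in (30,45):
    Rp=Rt(-41.5,g,180);rod=np.array([.494,-.406,.135])
    print(g,ik(p,rod+.022*Rp[:,2],Rp,[-.7,.2,1.8,0,.3,-1.5]),ik(p,rod-.08*Rp[:,2],Rp,[-.7,.2,1.8,0,.3,-1.5]))
    Rq=Rt(45.7,90-g,0);org=np.array([.527,-.0968,0]);ex=np.array([np.cos(np.radians(45.7)),np.sin(np.radians(45.7)),0])
    for x in(-.225,-.08):
        print("push",ik(p,org+ex*x+[0,0,.056]+.022*Rq[:,2],Rq,[-.5,0,2,0,.6,.5]))
go([.40,-.30,.25],Rt(50,90,0))
print(R.from_matrix(R.from_rotvec(s["tcp_rot"]).as_matrix().T@Rt(-41.5,90,180)).as_rotvec()/(np.pi/4))
E
```

```text
[-0.      0.2509  0.512   0.0014  0.5662  0.3468  0.0249] 9.258227407037411e-06
30 (array([-0.73, -0.04,  2.34, -1.06,  0.  , -0.51]), np.float64(0.1702)) (array([-0.73, -0.34,  2.54, -1.18,  0.  , -0.39]), np.float64(0.0928))
push (array([-1.02,  0.14,  2.26,  0.62,  0.98, -0.67]), np.float64(0.0))
push (array([-0.7 ,  0.14,  2.27,  0.73,  0.84, -0.46]), np.float64(0.0))
45 (array([-0.73,  0.01,  2.34,  0.35,  0.01, -1.92]), np.float64(0.0)) (array([-0.73, -0.27,  2.42,  0.02,  0.21, -1.59]), np.float64(0.0))
push (array([-1.16,  0.27,  2.24,  0.8 ,  1.15, -0.93]), np.float64(0.0))
push (array([-0.85,  0.23,  2.29,  1.  ,  0.99, -0.82]), np.float64(0.0))
shift [-0.696, 0.204, -0.075] turn [-0.004, 0.002, -0.091] rows 5.0
[-4.08457734e-03 -1.58016353e-03 -2.05720384e+00]
```

Request:
play_rows:
  rows:
    - [[-0.2,0.05,-0.05],[0,0,-0.15]]
    - [[-0.4,0.1,-0.05],[0,0,-0.3]]
    - [[-0.6,0.15,-0.05],[0,0,-0.45]]
    - [[-0.7,0.2,-0.05],[0,0,-0.6]]
    - [[-0.7,0.2,-0.05],[0,0,-0.75]]
    - [[-0.7,0.2,-0.05],[0,0,-0.9]]
    - [[-0.7,0.2,-0.05],[0,0,-1]]
    - [[-0.7,0.2,-0.05],[0,0,-1]]

```text
time: 12.03
tool_pos: [0.3981, -0.3002, 0.2429]
tcp_rot: [-2.2, -2.236, 0.0]
wrist_force: [-0.2, 0.2, 0.3]
width: 0.999
grip_force: 0.0
```

Request:
play_rows:
  rows:
    - [[0,0,0],[0,0,-0.15]]
    - [[0,0,0],[0,0,-0.3]]
    - [[0,0,0],[0,0,-0.45]]
    - [[0,0,0],[0,0,-0.6]]
    - [[0,0,0],[0,0,-0.75]]
    - [[0,0,0],[0,0,-0.9]]
    - [[0,0,0],[0,0,-1]]
    - [[0,0,0],[0,0,-1]]

```text
time: 12.7
tool_pos: [0.3992, -0.2992, 0.2437]
tcp_rot: [-1.178, -2.909, -0.002]
wrist_force: [-0.7, 0.5, -1.2]
width: 0.997
grip_force: 0.0
```

```bash
python3 - <<'E'
from h import *
s=log();print(s["tool_pos"],s["q"].round(3));go([.40,-.31,.25],Rt(-41.5,60,180))
E
```

```text
[ 0.39921993 -0.299216    0.24372481] [-0.693 -0.079  1.954  0.     1.27  -1.495]
shift [-0.032, -0.029, -0.025] turn [-0.015, -0.671, -0.056] rows 5.0
```

Request:
play_rows:
  rows:
    - [[-0.03,-0.03,-0.02],[0,-0.14,-0.05]]
    - [[-0.03,-0.03,-0.02],[0,-0.28,-0.05]]
    - [[-0.03,-0.03,-0.02],[0,-0.42,-0.05]]
    - [[-0.03,-0.03,-0.02],[0,-0.56,-0.05]]
    - [[-0.03,-0.03,-0.02],[0,-0.67,-0.05]]
    - [[-0.03,-0.03,-0.02],[0,-0.67,-0.05]]
    - [[-0.03,-0.03,-0.02],[0,-0.67,-0.05]]

```text
time: 13.28
tool_pos: [0.3986, -0.3093, 0.2485]
tcp_rot: [0.945, 2.47, -0.264]
wrist_force: [0.2, -0.9, -0.4]
width: 0.999
grip_force: 0.0
```

```bash
python3 - <<'E'
from h import *
s=log();print(s["tool_pos"].round(4),s["q"].round(3));p,e=fit();print(p.round(4),e)
c=cams.read_camera("wrist");np.save("w5.npy",{"s":s,"c":c},allow_pickle=True);cv2.imwrite("pics/w5.png",c["image"][:,:,::-1])
for n,a in (("top",(.4936,-.406,.165)),("foot",(.494,-.406,.005)),("coaster",(.4968,-.409,.005))):print(n,wproj(c,s,a).round(1))
for g in (35,45,55):
    Rp=Rt(-41.5,g,180);rod=np.array([.494,-.406,.135])
    print(g,ik(p,rod+.022*Rp[:,2],Rp,[-.7,.2,1.8,0,.3,-1.5]),ik(p,rod-.08*Rp[:,2],Rp,[-.7,.2,1.8,0,.3,-1.5]))
    Rq=Rt(45.7,90-g,0);org=np.array([.527,-.0968,0]);ex=np.array([np.cos(np.radians(45.7)),np.sin(np.radians(45.7)),0])
    for x in(-.225,-.08):
        print("push",ik(p,org+ex*x+[0,0,.056]+.022*Rq[:,2],Rq,[-.5,0,2,0,.6,.5]))
E
```

```text
[ 0.3986 -0.3093  0.2485] [-0.689 -0.421  2.293 -0.044  0.749 -1.504]
[-0.      0.2518  0.512   0.0014  0.5662  0.3477  0.0249] 1.7987508639895067e-05
top [311.5 254.5]
foot [314.5 154.6]
coaster [314.3 156.8]
35 (array([-0.73, -0.02,  2.34, -0.3 ,  0.  , -1.27]), np.float64(0.1084)) (array([-0.73, -0.31,  2.53, -0.32,  0.  , -1.25]), np.float64(0.0305))
push (array([-1.08,  0.18,  2.26,  0.69,  1.03, -0.77]), np.float64(0.0))
push (array([-0.76,  0.16,  2.28,  0.83,  0.89, -0.59]), np.float64(0.0))
45 (array([-0.73,  0.01,  2.34,  0.37,  0.01, -1.95]), np.float64(0.0)) (array([-0.73, -0.28,  2.42,  0.02,  0.21, -1.59]), np.float64(0.0))
push (array([-1.16,  0.27,  2.24,  0.8 ,  1.15, -0.93]), np.float64(0.0))
push (array([-0.86,  0.23,  2.29,  1.  ,  1.  , -0.82]), np.float64(0.0))
55 (array([-0.73,  0.03,  2.23,  0.01,  0.27, -1.58]), np.float64(0.0)) (array([-0.73, -0.21,  2.27,  0.01,  0.47, -1.58]), np.float64(0.0))
push (array([-1.23,  0.38,  2.21,  0.88,  1.27, -1.06]), np.float64(0.0))
push (array([-0.94,  0.33,  2.29,  1.11,  1.12, -1.  ]), np.float64(0.0))
```

View pics/w5.png

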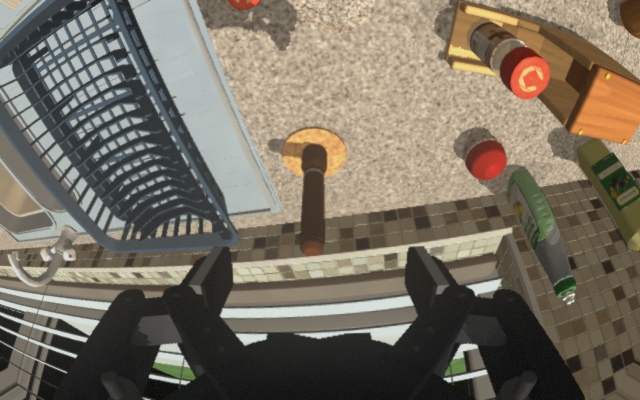

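The muddler's foot is at (314,150) and its top near (312,250), both matching the prediction. I'll approach at 55° pitch.

```bash
python3 - <<'E'
from h import *
Rp=Rt(-41.5,55,180);rod=np.array([.494,-.406,.130])
go(rod-.08*Rp[:,2],Rp);go(rod+.022*Rp[:,2],Rp)
E
```

```text
shift [-0.194, -0.031, 0.366] turn [-0.016, -0.11, -0.003] rows 3.0
shift [-0.23, -0.026, 0.773] turn [-0.016, -0.11, -0.003] rows 5.0
```

Request:
play_rows:
  rows:
    - [[-0.1,-0.02,0.12],[-0.015,-0.11,0]]
    - [[-0.17,-0.03,0.25],[-0.015,-0.11,0]]
    - [[-0.195,-0.03,0.36],[-0.015,-0.11,0]]
    - [[-0.195,-0.03,0.37],[-0.015,-0.11,0]]
    - [[-0.2,-0.03,0.46],[-0.015,-0.11,0]]
    - [[-0.21,-0.028,0.56],[-0.015,-0.11,0]]
    - [[-0.22,-0.026,0.66],[-0.015,-0.11,0]]
    - [[-0.23,-0.026,0.74],[-0.015,-0.11,0]]
    - [[-0.23,-0.026,0.773],[-0.015,-0.11,0]]
    - [[-0.23,-0.026,0.773],[-0.015,-0.11,0]]
    - [[-0.23,-0.026,0.773],[-0.015,-0.11,0]]

```text
time: 14.25
tool_pos: [0.5043, -0.4152, 0.1125]
tcp_rot: [0.907, 2.389, -0.286]
wrist_force: [-0.3, -0.5, -0.2]
width: 1.003
grip_force: 0.0
```

Request:
play_rows:
  rows:
    - [[0,0,0],[0,0,0]]
    - [[0,0,0],[0,0,0]]
    - [[0,0,0],[0,0,0]]
    - [[0,0,0],[0,0,0]]
    - [[0,0,0],[0,0,0]]
    - [[0,0,0],[0,0,0]]
    - [[0,0,0],[0,0,0]]
    - [[0,0,0],[0,0,0]]
    - [[0,0,0],[0,0,0]]
  claw: -1
  newtons: 70

```text
time: 15.0
tool_pos: [0.5044, -0.4153, 0.1135]
tcp_rot: [0.905, 2.386, -0.287]
wrist_force: [-1.2, 1.7, 5.5]
width: 0.29
grip_force: 68.5
```

```bash
python3 - <<'E'
from h import *
s=log();np.save("pick.npy",s,allow_pickle=True);print(s["q"].round(3));Rp=Rt(-41.5,55,180);rod=np.array([.494,-.406,.130]);print(rod+.022*Rp[:,2])
go(s["tool_pos"]+[0,0,.15])
E
```

```text
[-0.728  0.04   2.231  0.005  0.256 -1.577]
[ 0.50345083 -0.41436139  0.11197866]
shift [-0.346, -0.0, -0.49] turn [0.0, 0.0, 0.0] rows 4.0
```

```bash
cat >> h.py <<'E'
YAW=45.7;ORG=np.array([.527,-.0968,0]);EX=np.array([np.cos(np.radians(YAW)),np.sin(np.radians(YAW)),0])
EY=np.array([-EX[1],EX[0],0])
E
python3 - <<'E'
from h import *
from scipy.spatial.transform import Slerp
p,e=fit();print(e);s=np.load("pick.npy",allow_pickle=True).item()
R0=R.from_rotvec(s["tcp_rot"]);Rq=R.from_matrix(Rt(YAW,35,0));w=(R0.inv()*Rq).as_rotvec();print("turn",w/(np.pi/4))
rel=R0.as_matrix().T@np.c_[[0,0,-1.]];print("foot in tool",rel.ravel(), "rod pt",R0.as_matrix().T@(np.array([.494,-.406,.130])-s["tool_pos"]))
P0=s["tool_pos"];A=np.array([.40,-.32,.30]);B=ORG+EX*-.26+[0,0,.25]+.022*Rq.as_matrix()[:,2]
print("B",B,np.hypot(*B[:2]))
sl=Slerp([0,1],R.concatenate([R0,Rq]));q=s["q"]
for t in np.linspace(0,1,4)[1:]: q,er=ik(p,P0+(A-P0)*t,R0.as_matrix(),q);print("lift",q,er)
for t in np.linspace(0,1,9)[1:]:
    q,er=ik(p,A+(B-A)*t,sl(t).as_matrix(),q);f=A+(B-A)*t+sl(t).as_matrix()@(.13*rel.ravel()-[0,0,.02]);print("rot",q,er,"foot",f.round(2))
C=ORG+EX*-.24+[0,0,.056]+.022*Rq.as_matrix()[:,2]
q,er=ik(p,C,Rq.as_matrix(),q);print(q,er)
E
```

```text
1.7988079378631338e-05
turn [-0.38538766  1.51379763  2.20816603]
foot in tool [5.76555000e-01 1.58433935e-04 8.17058325e-01] rod pt [ 1.88992397e-03  4.91855641e-05 -2.15771035e-02]
B [ 0.35799841 -0.26998237  0.23738132] 0.44838971667449196
lift [-0.73 -0.15  2.27  0.    0.4  -1.57] 0.0
lift [-0.72 -0.33  2.29 -0.    0.57 -1.57] 0.0
lift [-0.72 -0.49  2.27 -0.    0.75 -1.57] 0.0
rot [-0.77 -0.42  2.2   0.1   0.9  -1.46] 0.0 foot [ 0.39 -0.28  0.18]
rot [-0.84 -0.34  2.13  0.2   1.04 -1.37] 0.0 foot [ 0.39 -0.25  0.18]
rot [-0.92 -0.27  2.09  0.31  1.16 -1.27] 0.0 foot [ 0.39 -0.23  0.19]
rot [-0.99 -0.19  2.05  0.41  1.27 -1.18] 0.0 foot [ 0.4  -0.21  0.2 ]
rot [-1.07 -0.12  2.04  0.51  1.37 -1.08] 0.0 foot [ 0.41 -0.19  0.21]
rot [-1.15 -0.05  2.05  0.6   1.46 -0.99] 0.0 foot [ 0.42 -0.18  0.23]
rot [-1.22  0.01  2.07  0.7   1.52 -0.88] 0.0 foot [ 0.43 -0.18  0.24]
rot [-1.3   0.07  2.11  0.79  1.58 -0.78] 0.0 foot [ 0.44 -0.19  0.25]
[-1.26  0.39  2.2   0.86  1.28 -1.07] 0.0
```

```bash
python3 -c "
from h import *
s=bot.read_state();go(s['tool_pos']+[0,0,.03]);go([.40,-.32,.30])"
```

```text
shift [-0.069, -0.0, -0.098] turn [0.0, 0.0, 0.0] rows 1.0
shift [0.032, 0.008, -0.936] turn [0.0, 0.0, 0.0] rows 6.0
```

Request:
play_rows:
  rows:
    - [[-0.04,0,-0.05],[0,0,0]]
    - [[-0.07,0,-0.1],[0,0,0]]
    - [[-0.07,0,-0.2],[0,0,0]]
    - [[-0.04,0,-0.35],[0,0,0]]
    - [[-0.02,0,-0.5],[0,0,0]]
    - [[0,0,-0.65],[0,0,0]]
    - [[0.03,0,-0.8],[0,0,0]]
    - [[0.03,0,-0.93],[0,0,0]]
    - [[0.03,0,-0.93],[0,0,0]]
    - [[0.03,0,-0.93],[0,0,0]]

```text
time: 15.83
tool_pos: [0.3992, -0.322, 0.3001]
tcp_rot: [0.905, 2.385, -0.288]
wrist_force: [0.8, 0.1, -1.0]
width: 0.292
grip_force: 68.7
```

Request:
play_rows:
  rows:
    - [[0,0,0],[-0.02,0.08,0.12]]
    - [[0,0,0],[-0.04,0.16,0.24]]
    - [[0,0,0],[-0.06,0.25,0.36]]
    - [[0,0,0],[-0.08,0.33,0.48]]
    - [[0,0,0],[-0.1,0.41,0.6]]
    - [[0,0,0],[-0.12,0.49,0.71]]
    - [[0,0,0],[-0.128,0.505,0.736]]
    - [[0,0,0],[-0.128,0.505,0.736]]

```text
time: 16.5
tool_pos: [0.3986, -0.3228, 0.2949]
tcp_rot: [1.672, 2.318, 0.258]
wrist_force: [-0.7, 0.8, -1.2]
width: 0.286
grip_force: 68.7
```

Request:
play_rows:
  rows:
    - [[0,0,0],[-0.02,0.08,0.12]]
    - [[0,0,0],[-0.04,0.16,0.24]]
    - [[0,0,0],[-0.06,0.25,0.36]]
    - [[0,0,0],[-0.08,0.33,0.48]]
    - [[0,0,0],[-0.1,0.41,0.6]]
    - [[0,0,0],[-0.12,0.49,0.71]]
    - [[0,0,0],[-0.128,0.505,0.736]]
    - [[0,0,0],[-0.128,0.505,0.736]]

```text
time: 17.17
tool_pos: [0.3984, -0.3219, 0.2959]
tcp_rot: [-2.301, -1.888, -0.846]
wrist_force: [-0.2, 0.3, -1.5]
width: 0.288
grip_force: 68.8
```

```bash
python3 -c "
from h import *
s=log();print(s['q'].round(3));Rq=Rt(YAW,35,0);B=ORG+EX*-.26+[0,0,.25]+.022*Rq[:,2];go(B,Rq)"
```

```text
[-1.083 -0.032  1.91   0.535  1.456 -1.001]
shift [0.066, -0.271, 0.214] turn [-0.134, 0.505, 0.732] rows 6.0
```

Request:
play_rows:
  rows:
    - [[0,0,0],[-0.02,0.08,0.12]]
    - [[0.02,-0.05,0.04],[-0.04,0.16,0.24]]
    - [[0.03,-0.1,0.08],[-0.06,0.25,0.36]]
    - [[0.05,-0.17,0.14],[-0.09,0.33,0.48]]
    - [[0.06,-0.23,0.18],[-0.11,0.41,0.6]]
    - [[0.066,-0.27,0.21],[-0.13,0.49,0.71]]
    - [[0.066,-0.27,0.21],[-0.134,0.505,0.732]]
    - [[0.066,-0.27,0.21],[-0.134,0.505,0.732]]
    - [[0.066,-0.27,0.21],[-0.134,0.505,0.732]]

```text
time: 17.92
tool_pos: [0.3595, -0.2714, 0.2413]
tcp_rot: [-2.313, -0.981, -1.205]
wrist_force: [0.5, 0.5, -0.8]
width: 0.285
grip_force: 69.0
```

```bash
python3 - <<'E'
from h import *
s=log();print(s['q'].round(3));Rq=Rt(YAW,35,0);C=ORG+EX*-.26+[0,0,.06]+.022*Rq[:,2];go(C,Rq)
c=cams.read_camera("wrist");sd=cams.read_camera("side")
p0=R.from_rotvec(s["tcp_rot"]).as_matrix();f=p0@np.array([.5766,0,.817]);g=s["tool_pos"]+p0@[.0019,0,-.0216];print("foot dir",f.round(3),"grasp",g.round(4),"rack",(g-ORG)@EX,(g-ORG)@EY, "face",(g+f*.125).round(4))
print(wproj(c,s,g+f*.125),proj(sd,g+f*.125),proj(sd,g-f*.035))
a=sd["image"][150:330,280:480];a=cv2.resize(a,None,fx=2,fy=2);b=cv2.resize(c["image"],(576,360));cv2.imwrite("pics/k2.png",np.hstack([a,b])[:,:800,::-1])
E
```

```text
[-1.295  0.066  2.106  0.79   1.58  -0.78 ]
shift [-0.635, -0.013, 0.446] turn [0.003, 0.002, 0.007] rows 5.0
foot dir [0.697 0.717 0.002] grasp [ 0.3478 -0.2832  0.2553] rack -0.2585466993825815 -0.001952945672581255 face [ 0.435  -0.1936  0.2556]
[319.76664496 102.0496876 ] [374.37714139 179.35010908] [404.58566593 210.39851429]
```

View pics/k2.png

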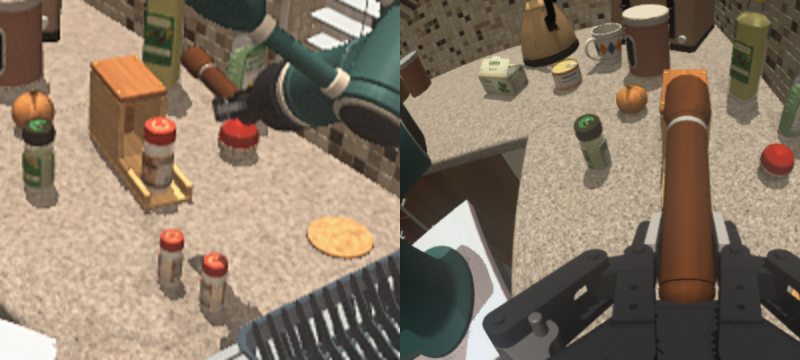

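The muddler is level with its foot forward, side (375,177), and aimed down the rack. The two small jars would be under the wrist at this pitch, so I'll tilt the tool steeper to 60°. That leaves the muddler 25° foot-down and clears them.

```bash
cat >> h.py <<'E'
RQ=Rt(YAW,60,0);FD=RQ@np.array([.5766,0,.817])
UP=np.array([0,0,1.])-FD*FD[2];UP/=np.linalg.norm(UP)
def tcp(edge,zf,y=0.):
    """TCP for top edge of foot face at rack x=edge, foot centre height zf"""
    fc=ORG+EY*y+EX*edge-EX*(.017*UP@EX)+[0,0,zf]
    return fc-.125*FD-RQ@[.0019,0,-.0216]
def edge(s):
    R0=R.from_rotvec(s["tcp_rot"]).as_matrix();f=R0@np.array([.5766,0,.817]);u=np.array([0,0,1.])-f*f[2];u/=np.linalg.norm(u)
    c=s["tool_pos"]+R0@[.0019,0,-.0216]+.125*f;e=c+.017*u-ORG;return "edge x %.4f y %.4f z %.4f centre z %.4f"%(e@EX,e@EY,e[2],c[2])
E
python3 - <<'E'
from h import *
p,e=fit();s=bot.read_state();print(edge(s));q=s["q"]
for a in((-.11,.16),(-.11,.03),(-.03,.03),(.055,.03)):q,er=ik(p,tcp(*a),RQ,q);print(a,tcp(*a).round(3),q,er)
go(tcp(-.11,.16),RQ)
E
```

```text
edge x -0.1337 y -0.0023 z 0.2733 centre z 0.2563
(-0.11, 0.16) [ 0.372 -0.255  0.193] [-1.04 -0.09  2.15  0.53  1.28 -0.48] 0.0
(-0.11, 0.03) [ 0.372 -0.255  0.063] [-1.04  0.1   2.25  0.6   1.03 -0.64] 0.0
(-0.03, 0.03) [ 0.428 -0.198  0.063] [-0.87  0.08  2.27  0.65  0.96 -0.52] 0.0
(0.055, 0.03) [ 0.488 -0.137  0.063] [-0.68  0.09  2.26  0.71  0.87 -0.39] 0.0
shift [-0.114, -0.011, 0.181] turn [0.005, -0.553, 0.008] rows 4.0
```

Request:
play_rows:
  rows:
    - [[-0.03,0,0.04],[0,-0.14,0]]
    - [[-0.06,0,0.08],[0,-0.28,0]]
    - [[-0.08,0,0.13],[0,-0.42,0]]
    - [[-0.11,-0.01,0.18],[0.005,-0.553,0.008]]
    - [[-0.114,-0.011,0.181],[0.005,-0.553,0.008]]
    - [[-0.114,-0.011,0.181],[0.005,-0.553,0.008]]
    - [[-0.114,-0.011,0.181],[0.005,-0.553,0.008]]

```text
time: 18.6
tool_pos: [0.3721, -0.2542, 0.1923]
tcp_rot: [-2.627, -1.105, -0.708]
wrist_force: [-0.1, -0.1, -1.8]
width: 0.287
grip_force: 69.0
```

```bash
python3 - <<'E'
from h import *
s=log();print(edge(s));go(tcp(-.11,.031),RQ);go(tcp(-.11,.16),RQ)
E
```

```text
edge x -0.1093 y 0.0010 z 0.1754 centre z 0.1600
shift [-0.261, 0.005, 0.443] turn [-0.003, -0.005, -0.002] rows 4.0
shift [-0.001, 0.004, -0.003] turn [-0.003, -0.005, -0.002] rows 1.0
```

Request:
play_rows:
  rows:
    - [[-0.06,0,0.1],[0,0,0]]
    - [[-0.12,0,0.2],[0,0,0]]
    - [[-0.18,0.003,0.3],[0,0,0]]
    - [[-0.23,0.004,0.39],[0,0,0]]
    - [[-0.255,0.004,0.43],[0,0,0]]
    - [[-0.261,0.004,0.443],[0,0,0]]
    - [[-0.261,0.004,0.443],[0,0,0]]
    - [[-0.261,0.004,0.443],[0,0,0]]

```text
time: 19.27
tool_pos: [0.3717, -0.2562, 0.0638]
tcp_rot: [-2.629, -1.101, -0.707]
wrist_force: [0.6, 0.7, -1.5]
width: 0.285
grip_force: 69.0
```

```bash
python3 - <<'E'
from h import *
s=log();print(edge(s),s["wrist_force"]);
for x in(-.085,-.05,-.022,-.04):go(tcp(x,.031),RQ)
c=cams.read_camera("top");im=c["image"]
# red jar lid in top view
m,b=blobs(im,(0,110,110),(12,255,255),(300,150,385,225),20);print(b,[ (plane(c,x[1],.112)-ORG)@np.c_[EX,EY] for x in b])
E
```

```text
edge x -0.1110 y -0.0004 z 0.0469 centre z 0.0314 [ 0.58068326  0.6695605  -1.54404352]
shift [0.09, -0.001, 0.053] turn [-0.002, -0.004, -0.006] rows 1.0
shift [0.211, -0.001, 0.123] turn [-0.002, -0.004, -0.006] rows 2.0
shift [0.308, -0.002, 0.179] turn [-0.002, -0.004, -0.006] rows 3.0
shift [0.246, -0.001, 0.143] turn [-0.002, -0.004, -0.006] rows 2.0
[([366, 150, 17, 11, 155], [374.4, 154.4]), ([347, 193, 16, 14, 138], [354.6, 199.7])] [array([-0.0083959 , -0.14141854]), array([-5.85111626e-02,  8.21041760e-05])]
```

Request:
play_rows:
  rows:
    - [[0.035,0,0.02],[0,0,0]]
    - [[0.07,0,0.04],[0,0,0]]
    - [[0.09,0,0.052],[0,0,0]]
    - [[0.107,0,0.062],[0,0,0]]
    - [[0.124,0,0.072],[0,0,0]]
    - [[0.142,0,0.082],[0,0,0]]
    - [[0.159,0,0.092],[0,0,0]]
    - [[0.176,0,0.102],[0,0,0]]
    - [[0.193,0,0.112],[0,0,0]]
    - [[0.21,0,0.122],[0,0,0]]
    - [[0.228,0,0.132],[0,0,0]]
    - [[0.245,0,0.142],[0,0,0]]
    - [[0.262,0,0.152],[0,0,0]]
    - [[0.277,0,0.16],[0,0,0]]
    - [[0.277,0,0.16],[0,0,0]]
    - [[0.24,0,0.14],[0,0,0]]
    - [[0.21,0,0.122],[0,0,0]]
    - [[0.21,0,0.122],[0,0,0]]
    - [[0.21,0,0.122],[0,0,0]]
    - [[0.21,0,0.122],[0,0,0]]

```text
time: 20.98
tool_pos: [0.4135, -0.212, 0.0628]
tcp_rot: [-2.628, -1.1, -0.706]
wrist_force: [-0.4, -0.1, -2.0]
width: 0.282
grip_force: 69.1
```

```bash
python3 - <<'E'
from h import *
s=log();print(edge(s),s["wrist_force"])
for n in("top","side"):
    c=cams.read_camera(n);roi=(300,130,362,225) if n=="top" else (320,165,385,250)
    m,b=blobs(c["image"],(0,140,60),(8,255,255),roi,5);print(n,b)
    for x in(-.06,-.03,-.01,.0):print(x,proj(c,ORG+EX*x+[0,0,.1035]).round(1),end=" ")
c=cams.read_camera("wrist");m,b=blobs(c["image"],(0,140,60),(8,255,255),(200,0,440,250),15);print(b);print([wproj(c,s,ORG+EX*x+[0,0,.1035]).round(1) for x in(-.06,-.03,-.01,.0)])
E
```

```text
edge x -0.0502 y 0.0006 z 0.0459 centre z 0.0304 [-0.42921209 -0.1452284  -1.95620575]
top [([335, 183, 14, 14, 72], [342.8, 191.1]), ([339, 186, 5, 5, 21], [341.0, 188.2])]
-0.06 [354.7 200.2] -0.03 [347.5 193.4] -0.01 [342.6 188.9] 0.0 [340.2 186.6] side [([343, 200, 16, 14, 159], [350.8, 206.8])]
-0.06 [358.6 215.6] -0.03 [354.3 210.3] -0.01 [351.5 206.9] 0.0 [350.2 205.3] [([279, 0, 67, 14, 516], [311.0, 4.8])]
[array([320.4,  35.6]), array([320.2,  -1.7]), array([320. , -21.9]), array([319.9, -30.8])]
```

The jar is 8–9 mm in front of the roof edge, upright, with the muddler drawn off. On to the next short nudges.

Request:
play_rows:
  rows:
    - [[0.035,0,0.02],[0,0,0]]
    - [[0.06,0,0.035],[0,0,0]]
    - [[0.08,0,0.046],[0,0,0]]
    - [[0.097,0,0.056],[0,0,0]]
    - [[0.114,0,0.066],[0,0,0]]
    - [[0.13,0,0.075],[0,0,0]]
    - [[0.139,0,0.08],[0,0,0]]
    - [[0.139,0,0.08],[0,0,0]]
    - [[0.11,0,0.063],[0,0,0]]
    - [[0.1,0,0.058],[0,0,0]]
    - [[0.1,0,0.058],[0,0,0]]
    - [[0.125,0,0.072],[0,0,0]]
    - [[0.142,0,0.082],[0,0,0]]
    - [[0.159,0,0.092],[0,0,0]]
    - [[0.176,0,0.102],[0,0,0]]
    - [[0.19,0,0.11],[0,0,0]]
    - [[0.201,0,0.116],[0,0,0]]
    - [[0.201,0,0.116],[0,0,0]]

```text
time: 22.63
tool_pos: [0.4547, -0.1693, 0.063]
tcp_rot: [-2.627, -1.103, -0.706]
wrist_force: [-0.9, 0.0, -1.0]
width: 0.289
grip_force: 69.1
```

Request:
play_rows:
  rows:
    - [[-0.03,0,-0.0173],[0,0,0]]
    - [[-0.042,0,-0.024],[0,0,0]]
    - [[-0.042,0,-0.024],[0,0,0]]
    - [[-0.042,0,-0.024],[0,0,0]]

```text
time: 22.97
tool_pos: [0.4456, -0.1792, 0.0629]
tcp_rot: [-2.628, -1.1, -0.706]
wrist_force: [-0.2, -0.6, -0.4]
width: 0.286
grip_force: 69.1
```

```bash
python3 - <<'E'
from h import *
s=log();print(edge(s),s["wrist_force"])
for x in(.008,.02):go(tcp(x,.031),RQ)
E
```

```text
edge x -0.0043 y 0.0005 z 0.0459 centre z 0.0305 [-0.16107437 -0.57948137 -0.41247926]
shift [0.045, 0.003, 0.022] turn [-0.003, -0.004, -0.007] rows 1.0
shift [0.086, 0.002, 0.046] turn [-0.003, -0.004, -0.007] rows 1.0
```

Request:
play_rows:
  rows:
    - [[0.035,0,0.02],[0,0,0]]
    - [[0.048,0,0.028],[0,0,0]]
    - [[0.057,0,0.033],[0,0,0]]
    - [[0.066,0,0.038],[0,0,0]]
    - [[0.073,0,0.042],[0,0,0]]
    - [[0.08,0,0.046],[0,0,0]]
    - [[0.087,0,0.05],[0,0,0]]
    - [[0.087,0,0.05],[0,0,0]]

```text
time: 23.63
tool_pos: [0.4636, -0.1605, 0.0631]
tcp_rot: [-2.627, -1.102, -0.706]
wrist_force: [0.0, -0.7, -1.1]
width: 0.294
grip_force: 69.1
```

Request:
play_rows:
  rows:
    - [[-0.03,0,-0.0173],[0,0,0]]
    - [[-0.03,0,-0.0173],[0,0,0]]
    - [[-0.01,0,-0.006],[0,0,0]]
    - [[0.003,0,0.002],[0,0,0]]
    - [[0.01,0,0.006],[0,0,0]]
    - [[0.017,0,0.01],[0,0,0]]
    - [[0.017,0,0.01],[0,0,0]]

```text
time: 24.22
tool_pos: [0.4671, -0.1569, 0.063]
tcp_rot: [-2.627, -1.102, -0.706]
wrist_force: [0.8, -0.7, -0.6]
width: 0.284
grip_force: 69.1
```

Request:
play_rows:
  rows:
    - [[-0.03,0,-0.0173],[0,0,0]]
    - [[-0.03,0,-0.0173],[0,0,0]]
    - [[-0.01,0,-0.006],[0,0,0]]
    - [[0.003,0,0.002],[0,0,0]]
    - [[0.01,0,0.006],[0,0,0]]
    - [[0.017,0,0.01],[0,0,0]]
    - [[0.017,0,0.01],[0,0,0]]

```text
time: 24.8
tool_pos: [0.4706, -0.1534, 0.063]
tcp_rot: [-2.627, -1.102, -0.706]
wrist_force: [-0.4, -0.2, -1.2]
width: 0.289
grip_force: 69.1
```

```bash
python3 - <<'E'
from h import *
s=log();print(edge(s),s["wrist_force"]@EX)
E
```

```text
edge x 0.0316 y 0.0008 z 0.0461 centre z 0.0306 -0.3741844848127888
```

Request:
play_rows:
  rows:
    - [[-0.03,0,-0.0173],[0,0,0]]
    - [[-0.03,0,-0.0173],[0,0,0]]
    - [[-0.01,0,-0.006],[0,0,0]]
    - [[0.003,0,0.002],[0,0,0]]
    - [[0.01,0,0.006],[0,0,0]]
    - [[0.014,0,0.008],[0,0,0]]
    - [[0.014,0,0.008],[0,0,0]]

```text
time: 25.38
tool_pos: [0.4734, -0.1506, 0.063]
tcp_rot: [-2.627, -1.102, -0.706]
wrist_force: [-0.3, -0.3, -1.5]
width: 0.289
grip_force: 69.1
```

Request:
play_rows:
  rows:
    - [[-0.03,0,-0.0173],[0,0,0]]
    - [[-0.03,0,-0.0173],[0,0,0]]
    - [[-0.01,0,-0.006],[0,0,0]]
    - [[0.003,0,0.002],[0,0,0]]
    - [[0.01,0,0.006],[0,0,0]]
    - [[0.014,0,0.008],[0,0,0]]
    - [[0.014,0,0.008],[0,0,0]]

```text
time: 25.97
tool_pos: [0.4762, -0.1477, 0.0631]
tcp_rot: [-2.627, -1.102, -0.705]
wrist_force: [0.3, 0.2, -1.5]
width: 0.284
grip_force: 69.1
```

Request:
play_rows:
  rows:
    - [[-0.02,0,-0.0115],[0,0,0]]
    - [[-0.02,0,-0.0115],[0,0,0]]
    - [[0,0,0],[0,0,0]]
    - [[0.007,0,0.004],[0,0,0]]
    - [[0.01,0,0.006],[0,0,0]]
    - [[0.01,0,0.006],[0,0,0]]

```text
time: 26.47
tool_pos: [0.4782, -0.1457, 0.063]
tcp_rot: [-2.627, -1.102, -0.705]
wrist_force: [-0.3, -1.3, -2.3]
width: 0.285
grip_force: 69.1
```

Request:
play_rows:
  rows:
    - [[0.003,0,0.002],[0,0,0]]
    - [[0.007,0,0.004],[0,0,0]]
    - [[0.01,0,0.006],[0,0,0]]
    - [[0.01,0,0.006],[0,0,0]]

```text
time: 26.8
tool_pos: [0.4802, -0.1448, 0.063]
tcp_rot: [-2.63, -1.103, -0.705]
wrist_force: [-3.7, -4.5, -0.2]
width: 0.29
grip_force: 69.3
```

Request:
play_rows:
  rows:
    - [[0.003,0,0.002],[0,0,0]]
    - [[0.007,0,0.004],[0,0,0]]
    - [[0.007,0,0.004],[0,0,0]]

```text
time: 27.05
tool_pos: [0.4821, -0.1454, 0.0634]
tcp_rot: [-2.634, -1.104, -0.705]
wrist_force: [-6.1, -10.2, 2.3]
width: 0.281
grip_force: 70.0
```

Force along the rack rose to 5.8 N and then 11.6 N while the foot edge was near x = 44 mm. That puts the jar centre about 65 mm in, against the stop and within the expected 42–73 mm. I'll withdraw.

Request:
play_rows:
  rows:
    - [[-0.01,0,-0.006],[0,0,0]]
    - [[-0.02,0,-0.0115],[0,0,0]]
    - [[-0.05,0,-0.029],[0,0,0]]
    - [[-0.12,0,-0.069],[0,0,0]]
    - [[-0.2,0,-0.115],[0,0,0]]
    - [[-0.28,0,-0.162],[0,0,0]]
    - [[-0.36,0,-0.208],[0,0,0]]
    - [[-0.44,0,-0.254],[0,0,0]]
    - [[-0.516,0,-0.298],[0,0,0]]
    - [[-0.516,0,-0.298],[0,0,0]]
    - [[-0.45,0,-0.41],[0,0,0]]
    - [[-0.38,0,-0.52],[0,0,0]]
    - [[-0.32,0,-0.63],[0,0,0]]
    - [[-0.256,0,-0.74],[0,0,0]]
    - [[-0.256,0,-0.74],[0,0,0]]
    - [[-0.256,0,-0.74],[0,0,0]]

```text
time: 28.38
tool_pos: [0.3789, -0.2498, 0.1927]
tcp_rot: [-2.631, -1.105, -0.708]
wrist_force: [0.3, -0.0, -2.2]
width: 0.286
grip_force: 69.3
```

```bash
python3 - <<'E'
from h import *
s=log();print(edge(s));pk=np.load("pick.npy",allow_pickle=True).item()
c=cams.read_camera("side");m,b=blobs(c["image"],(0,140,40),(8,255,255),(320,165,385,250),5);print("side red",b)
R1=R.from_rotvec(pk["tcp_rot"]).as_matrix();go([.40,-.32,.30],R1)
c=cams.read_camera("wrist");np.save("w6.npy",{"s":s,"c":c},allow_pickle=True)
f=R.from_rotvec(s["tcp_rot"]).as_matrix();fd=f@[.5766,0,.817];g=s["tool_pos"]+f@[.0019,0,-.0216]
print("pred foot end px",wproj(c,s,g+.125*fd),"band",wproj(c,s,g+.077*fd))
h=cv2.cvtColor(c["image"],cv2.COLOR_RGB2HSV);col=h[:200,316:322].mean(1)
for y in range(40,170,6):print(y,col[y].round().astype(int).tolist(),end=" ")
E
```

```text
edge x -0.1015 y -0.0011 z 0.1756 centre z 0.1602
side red []
shift [0.097, 0.261, -0.45] turn [-0.099, -1.112, -2.154] rows 16.0
pred foot end px [319.59460387 101.92841239] band [319.64062804 148.11518834]
40 [16, 64, 80] 46 [18, 67, 78] 52 [15, 66, 68] 58 [17, 100, 106] 64 [16, 138, 132] 70 [16, 137, 133] 76 [16, 140, 154] 82 [16, 143, 140] 88 [12, 158, 102] 94 [12, 160, 102] 100 [12, 158, 102] 106 [12, 159, 101] 112 [12, 162, 107] 118 [12, 161, 113] 124 [12, 158, 98] 130 [21, 34, 175] 136 [12, 158, 97] 142 [11, 157, 98] 148 [12, 155, 98] 154 [12, 156, 98] 160 [11, 154, 98] 166 [11, 154, 97]
```

```bash
python3 - <<'E'
from h import *
d=np.load("w6.npy",allow_pickle=True).item();s,c=d["s"],d["c"]
f=R.from_rotvec(s["tcp_rot"]).as_matrix();fd=f@[.5766,0,.817];g=s["tool_pos"]+f@[.0019,0,-.0216];u=f@[.817,0,-.5766]
for sl in(-.005,0,.005,.01,.015):print(sl,"band",wproj(c,s,g+(.077+sl)*fd+.013*u)[1].round(1),"foot edge",wproj(c,s,g+(.125+sl)*fd+.017*u)[1].round(1))
h=cv2.cvtColor(c["image"],cv2.COLOR_RGB2HSV)[:,:,1]
print(h[124:138,318],h[78:96,318])
for r in(105,128,150,180):
    x=np.where(np.abs(np.diff(c["image"][r,270:370].astype(int).sum(1)))>60)[0]+270;print(r,x.min(),x.max())
E
```

```text
-0.005 band 137.5 foot edge 85.6
0 band 131.7 foot edge 81.8
0.005 band 126.1 foot edge 78.1
0.01 band 120.8 foot edge 74.5
0.015 band 115.6 foot edge 71.1
[161 161 155 142  75  36  34  32  34  56 133 157 167 160] [142 139 138 137 141 156 158 162 169 167 159 163 163 155 158 157 158 158]
105 285 351
128 287 346
150 288 346
180 294 342
```

The band is at row 131 and the foot edge at row 82, as predicted, so the muddler hasn't slipped in the grip. I'll carry it back along the same path.

Request:
play_rows:
  rows:
    - [[0.02,0.03,-0.1],[0,0,0]]
    - [[0.03,0.07,-0.2],[-0.003,-0.04,-0.08]]
    - [[0.05,0.11,-0.3],[-0.01,-0.1,-0.2]]
    - [[0.07,0.17,-0.4],[-0.015,-0.17,-0.33]]
    - [[0.09,0.23,-0.45],[-0.02,-0.23,-0.45]]
    - [[0.097,0.26,-0.45],[-0.026,-0.3,-0.57]]
    - [[0.097,0.26,-0.45],[-0.033,-0.371,-0.718]]
    - [[0.097,0.26,-0.45],[-0.033,-0.371,-0.718]]

```text
time: 29.15
tool_pos: [0.4001, -0.3183, 0.2982]
tcp_rot: [2.391, 1.894, 0.408]
wrist_force: [0.3, 0.8, -1.6]
width: 0.285
grip_force: 69.2
```

Request:
play_rows:
  rows:
    - [[0,0,0],[-0.006,-0.065,-0.125]]
    - [[0,0,0],[-0.012,-0.13,-0.25]]
    - [[0,0,0],[-0.018,-0.19,-0.37]]
    - [[0,0,0],[-0.023,-0.25,-0.49]]
    - [[0,0,0],[-0.028,-0.32,-0.61]]
    - [[0,0,0],[-0.033,-0.371,-0.718]]
    - [[0,0,0],[-0.033,-0.371,-0.718]]

```text
time: 29.73
tool_pos: [0.3983, -0.3176, 0.2962]
tcp_rot: [1.676, 2.259, 0.04]
wrist_force: [-0.1, -0.4, -2.6]
width: 0.283
grip_force: 69.2
```

Request:
play_rows:
  rows:
    - [[0,0,0],[-0.006,-0.065,-0.125]]
    - [[0,0,0],[-0.012,-0.13,-0.25]]
    - [[0,0,0],[-0.018,-0.19,-0.37]]
    - [[0,0,0],[-0.023,-0.25,-0.49]]
    - [[0,0,0],[-0.028,-0.32,-0.61]]
    - [[0,0,0],[-0.033,-0.371,-0.718]]
    - [[0,0,0],[-0.033,-0.371,-0.718]]
    - [[0,0,0],[-0.033,-0.371,-0.718]]

```text
time: 30.4
tool_pos: [0.3989, -0.3194, 0.2975]
tcp_rot: [0.915, 2.388, -0.283]
wrist_force: [0.3, -0.0, -1.4]
width: 0.286
grip_force: 69.2
```

```bash
python3 - <<'E'
from h import *
s=log();print(s["q"].round(2));pk=np.load("pick.npy",allow_pickle=True).item();R1=R.from_rotvec(pk["tcp_rot"]).as_matrix()
go(pk["tool_pos"]+[0,0,.04],R1);go(pk["tool_pos"]+[0,0,.003],R1)
E
```

```text
[-0.72 -0.49  2.27 -0.    0.75 -1.56]
shift [-0.138, -0.006, 0.799] turn [-0.001, -0.007, -0.008] rows 5.0
shift [-0.054, -0.006, 0.92] turn [-0.001, -0.007, -0.008] rows 6.0
```

Request:
play_rows:
  rows:
    - [[-0.03,0,0.14],[0,-0.007,-0.008]]
    - [[-0.06,0,0.3],[0,-0.007,-0.008]]
    - [[-0.09,-0.003,0.46],[0,-0.007,-0.008]]
    - [[-0.12,-0.006,0.62],[0,-0.007,-0.008]]
    - [[-0.138,-0.006,0.76],[0,-0.007,-0.008]]
    - [[-0.138,-0.006,0.8],[0,-0.007,-0.008]]
    - [[-0.138,-0.006,0.8],[0,-0.007,-0.008]]
    - [[-0.1,-0.006,0.855],[0,-0.007,-0.008]]
    - [[-0.07,-0.006,0.897],[0,-0.007,-0.008]]
    - [[-0.057,-0.006,0.915],[0,-0.007,-0.008]]
    - [[-0.057,-0.006,0.915],[0,-0.007,-0.008]]
    - [[-0.057,-0.006,0.915],[0,-0.007,-0.008]]

```text
time: 31.4
tool_pos: [0.5063, -0.4166, 0.1224]
tcp_rot: [0.898, 2.383, -0.292]
wrist_force: [-0.6, 0.1, -0.9]
width: 0.286
grip_force: 69.3
```

```bash
python3 - <<'E'
from h import *
s=log();pk=np.load("pick.npy",allow_pickle=True).item();R1=R.from_rotvec(pk["tcp_rot"]).as_matrix()
print(s["tool_pos"]-pk["tool_pos"],s["wrist_force"]);go(pk["tool_pos"]+[0,0,0],R1)
E
```

```text
[ 0.00188517 -0.0013079   0.00891884] [-0.6415496   0.11649753 -0.89424745]
shift [0.028, -0.001, 0.024] turn [-0.001, 0.008, 0.006] rows 1.0
```

Request:
play_rows:
  rows:
    - [[0.005,0,0.0065],[0,0.008,0.006]]
    - [[0.009,0,0.013],[0,0.008,0.006]]
    - [[0.014,0,0.0196],[0,0.008,0.006]]
    - [[0.014,0,0.0196],[0,0.008,0.006]]
    - [[0.014,0,0.0196],[0,0.008,0.006]]

```text
time: 31.82
tool_pos: [0.5061, -0.4164, 0.1151]
tcp_rot: [0.905, 2.388, -0.288]
wrist_force: [-0.2, 0.8, -2.2]
width: 0.284
grip_force: 69.3
```

```bash
python3 - <<'E'
from h import *
s=log();pk=np.load("pick.npy",allow_pickle=True).item();R1=R.from_rotvec(pk["tcp_rot"]).as_matrix()
print(s["tool_pos"]-pk["tool_pos"],s["wrist_force"]);go(pk["tool_pos"]+[0,0,0],R1)
E
```

```text
[ 0.00170017 -0.00109508  0.00168004] [-0.20204571  0.77440485 -2.1917217 ]
shift [0.01, -0.001, 0.001] turn [-0.001, -0.002, 0.001] rows 1.0
```

Request:
play_rows:
  rows:
    - [[0.002,0,0.003],[0,0,0]]
    - [[0.0045,0,0.006],[0,0,0]]
    - [[0.0045,0,0.006],[0,0,0]]
    - [[0.0045,0,0.006],[0,0,0]]

```text
time: 32.15
tool_pos: [0.5064, -0.4166, 0.1135]
tcp_rot: [0.905, 2.387, -0.288]
wrist_force: [0.6, -0.8, 0.4]
width: 0.286
grip_force: 69.7
```

Request:
play_rows:
  rows:
    - [[0,0,0],[0,0,0]]
    - [[0,0,0],[0,0,0]]
    - [[0,0,0],[0,0,0]]
    - [[0,0,0],[0,0,0]]
    - [[0,0,0],[0,0,0]]
    - [[0,0,0],[0,0,0]]
  claw: 1
  newtons: 25

```text
time: 32.65
tool_pos: [0.5062, -0.4165, 0.1133]
tcp_rot: [0.905, 2.388, -0.288]
wrist_force: [-0.4, -0.2, 0.6]
width: 1.0
grip_force: 0.0
```

Request:
play_rows:
  rows:
    - [[0,0,-0.06],[0,0,0]]
    - [[0,0,-0.14],[0,0,0]]
    - [[0,0,-0.25],[0,0,0]]
    - [[0,0,-0.4],[0,0,0]]
    - [[0,0,-0.55],[0,0,0]]
    - [[0,0,-0.65],[0,0,0]]
    - [[0,0,-0.65],[0,0,0]]
    - [[0,0,-0.65],[0,0,0]]

```text
time: 33.32
tool_pos: [0.4368, -0.3548, 0.2488]
tcp_rot: [0.903, 2.383, -0.29]
wrist_force: [-0.3, 1.7, -0.7]
width: 1.003
grip_force: 0.0
```

```bash
python3 - <<'E'
from h import *
s=log();print(s["tool_pos"].round(3));w=cams.read_camera("wrist");sd=cams.read_camera("side");tp=cams.read_camera("top")
for n,c,pr in(("side",sd,lambda p:proj(sd,p)),("top",tp,lambda p:proj(tp,p))):
    hsv=cv2.cvtColor(c["image"],cv2.COLOR_RGB2HSV);a,b=pr((.496,-.408,.165)),pr((.496,-.408,.005));print(n,"pred top/foot",a.round(1),b.round(1))
    x0,y0=(np.minimum(a,b)-14).astype(int);x1,y1=(np.maximum(a,b)+14).astype(int)
    m=cv2.inRange(hsv,np.array((0,60,10)),np.array((20,255,110)));k=np.zeros_like(m);k[y0:y1,x0:x1]=255;m&=k
    nn,l,st,ce=cv2.connectedComponentsWithStats(m);i=1+st[1:,4].argmax();ys,xs=np.where(l==i);print(st[i],"rows:",[(int(y),int(xs[ys==y].min()),int(xs[ys==y].max())) for y in np.unique(ys)[::6]])
go([.40,-.30,.25],Rt(-41.5,90,180))
E
```

```text
[ 0.437 -0.355  0.249]
side pred top/foot [457.9 218.4] [448.7 267.6]
[434 204  37  67 995] rows: [(204, 434, 442), (210, 434, 452), (216, 435, 462), (222, 438, 470), (228, 447, 470), (234, 451, 470), (240, 449, 470), (246, 448, 458), (252, 447, 456), (258, 445, 456), (264, 444, 455), (270, 447, 453)]
top pred top/foot [450.3 193.4] [433.4 197.7]
[428 190  26  20 246] rows: [(190, 445, 451), (196, 428, 452), (202, 430, 438), (208, 437, 437)]
shift [0.191, 0.067, -0.163] turn [-0.002, 0.777, -0.0] rows 5.0
```

The muddler stands upright on the coaster: its foot is at side (450,270) and its axis follows the predicted line. Next is the black jar.

Request:
play_rows:
  rows:
    - [[0.05,0.02,-0.1],[0,0.1,0]]
    - [[0.1,0.04,-0.16],[0,0.25,0]]
    - [[0.19,0.067,-0.163],[0,0.4,0]]
    - [[0.19,0.067,-0.163],[0,0.55,0]]
    - [[0.19,0.067,-0.163],[0,0.7,0]]
    - [[0.19,0.067,-0.163],[0,0.777,0]]
    - [[0.19,0.067,-0.163],[0,0.777,0]]

```text
time: 34.05
tool_pos: [0.4022, -0.3018, 0.2494]
tcp_rot: [-1.113, -2.934, 0.0]
wrist_force: [-0.5, -0.4, 0.3]
width: 1.002
grip_force: 0.0
```

Request:
play_rows:
  rows:
    - [[0,0,0],[0,0,0.15]]
    - [[0,0,0],[0,0,0.3]]
    - [[0,0,0],[0,0,0.45]]
    - [[0,0,0],[0,0,0.6]]
    - [[0,0,0],[0,0,0.75]]
    - [[0,0,0],[0,0,0.9]]
    - [[0,0,0],[0,0,1]]
    - [[0,0,0],[0,0,1]]

```text
time: 34.72
tool_pos: [0.3999, -0.2999, 0.2501]
tcp_rot: [2.155, 2.285, -0.002]
wrist_force: [0.3, -0.2, 0.1]
width: 0.998
grip_force: 0.0
```

```bash
python3 - <<'E'
from h import *
s=log();go([.419,.0194,.22],Rt(45.8))
E
```

```text
shift [1.271, 0.151, 0.118] turn [0.001, 0.002, 1.057] rows 8.0
```

Request:
play_rows:
  rows:
    - [[0.15,0.02,0.01],[0,0,0.14]]
    - [[0.3,0.04,0.02],[0,0,0.28]]
    - [[0.45,0.06,0.03],[0,0,0.42]]
    - [[0.6,0.08,0.04],[0,0,0.56]]
    - [[0.75,0.1,0.05],[0,0,0.7]]
    - [[0.88,0.12,0.06],[0,0,0.85]]
    - [[1,0.13,0.08],[0,0,1]]
    - [[1,0.13,0.08],[0,0,1]]
    - [[1,0.13,0.08],[0,0,1]]

```text
time: 35.47
tool_pos: [0.4171, -0.047, 0.2298]
tcp_rot: [2.859, 1.296, -0.002]
wrist_force: [0.3, -0.3, -0.6]
width: 1.0
grip_force: 0.0
```

```bash
python3 - <<'E'
from h import *
s=log();go([.419,.0194,.20],Rt(45.8));w=cams.read_camera("wrist")
hsv=cv2.cvtColor(w["image"],cv2.COLOR_RGB2HSV);p=wproj(w,s,(.42,.0194,.1));print("pred",p)
m=cv2.inRange(hsv,np.array((0,0,0)),np.array((180,255,50)))|cv2.inRange(hsv,np.array((40,100,10)),np.array((85,255,255)))
k=np.zeros_like(m);x,y=p.astype(int);k[max(0,y-45):y+45,x-45:x+45]=255;m&=k
nn,l,st,ce=cv2.connectedComponentsWithStats(m);i=1+st[1:,4].argmax();print(st[i],ce[i],wplane(w,s,ce[i],.1))
E
```

```text
shift [0.205, -0.17, 0.118] turn [0.002, 0.002, 0.066] rows 2.0
pred [271.69653722 127.43337279]
[255 114  31  31 398] [266.73366834 126.77638191] [0.41711608 0.02282843 0.1       ]
```

Request:
play_rows:
  rows:
    - [[0.1,-0.09,0.05],[0,0,0.03]]
    - [[0.21,-0.17,0.11],[0,0,0.066]]
    - [[0.21,-0.173,0.118],[0,0,0.066]]
    - [[0.21,-0.173,0.118],[0,0,0.066]]
    - [[0.21,-0.173,0.118],[0,0,0.066]]

```text
time: 35.93
tool_pos: [0.4205, 0.0179, 0.2014]
tcp_rot: [2.893, 1.215, -0.001]
wrist_force: [0.4, -0.2, 0.9]
width: 0.997
grip_force: 0.0
```

```bash
python3 - <<'E'
from h import *
s=log();go([.4195,.02,.0505],Rt(45.8))
E
```

```text
shift [0.004, -0.011, 0.603] turn [0.004, 0.003, -0.005] rows 4.0
```

Request:
play_rows:
  rows:
    - [[0,-0.006,0.12],[0,0,0]]
    - [[0,-0.006,0.25],[0,0,0]]
    - [[0,-0.006,0.38],[0,0,0]]
    - [[0,-0.006,0.5],[0,0,0]]
    - [[0,-0.006,0.57],[0,0,0]]
    - [[0,-0.006,0.6],[0,0,0]]
    - [[0,-0.006,0.6],[0,0,0]]
    - [[0,-0.006,0.6],[0,0,0]]

```text
time: 36.6
tool_pos: [0.4207, 0.0185, 0.0525]
tcp_rot: [2.894, 1.212, 0.002]
wrist_force: [0.3, -1.1, 0.0]
width: 1.001
grip_force: 0.0
```

Request:
play_rows:
  rows:
    - [[0,0,0],[0,0,0]]
    - [[0,0,0],[0,0,0]]
    - [[0,0,0],[0,0,0]]
    - [[0,0,0],[0,0,0]]
    - [[0,0,0],[0,0,0]]
    - [[0,0,0],[0,0,0]]
    - [[0,0,0],[0,0,0]]
  claw: -1
  newtons: 25

```text
time: 37.18
tool_pos: [0.4209, 0.0196, 0.053]
tcp_rot: [2.893, 1.214, 0.004]
wrist_force: [-1.1, 0.3, 5.6]
width: 0.517
grip_force: 24.9
```

Request:
play_rows:
  rows:
    - [[0,0,-0.08],[0,0,0]]
    - [[0,0,-0.18],[0,0,0]]
    - [[0,0,-0.28],[0,0,0]]
    - [[0,0,-0.38],[0,0,0]]
    - [[0,0,-0.4],[0,0,0]]
    - [[0,0,-0.4],[0,0,0]]
    - [[0,0,-0.4],[0,0,0]]

```text
time: 37.77
tool_pos: [0.4192, 0.0199, 0.1511]
tcp_rot: [2.894, 1.214, 0.0]
wrist_force: [0.8, 0.2, -0.9]
width: 0.518
grip_force: 26.2
```

```bash
python3 - <<'E'
from h import *
s=log();T=ORG+EX*-.064;print(T);T=(T+np.array([.4845,-.1405,0])-EX*.003)/1
T=np.array([.4835,-.1410,.15]);print((T-ORG)@EX,(T-ORG)@EY);go(T,Rt(45.8))
E
```

```text
[ 0.48230142 -0.14260433  0.        ]
-0.062014683745953904 0.0002626783000620843
shift [-0.279, 0.634, 0.007] turn [0.004, 0.001, -0.006] rows 5.0
```

Request:
play_rows:
  rows:
    - [[-0.1,0.1,0],[0,0,0]]
    - [[-0.2,0.2,0],[0,0,0]]
    - [[-0.279,0.32,0],[0,0,0]]
    - [[-0.279,0.44,0],[0,0,0]]
    - [[-0.279,0.56,0],[0,0,0]]
    - [[-0.279,0.62,0],[0,0,0]]
    - [[-0.279,0.634,0],[0.004,0,-0.006]]
    - [[-0.279,0.634,0],[0.004,0,-0.006]]
    - [[-0.279,0.634,0],[0.004,0,-0.006]]
    - [[-0.279,0.634,0],[0.004,0,-0.006]]

```text
time: 38.6
tool_pos: [0.4821, -0.1399, 0.1509]
tcp_rot: [-2.892, -1.222, 0.005]
wrist_force: [0.5, -0.6, -1.3]
width: 0.522
grip_force: 26.3
```

```bash
python3 - <<'E'
from h import *
s=log();print((s["tool_pos"]-ORG)@EX,(s["tool_pos"]-ORG)@EY);go([.4835,-.141,.0635],Rt(45.8))
w=cams.read_camera("wrist");hsv=cv2.cvtColor(w["image"],cv2.COLOR_RGB2HSV)
m=cv2.inRange(hsv,np.array((5,140,130)),np.array((18,255,255)))
for y in(60,90,110):x=np.where(m[y,220:420])[0]+220;print(y,x.min(),x.max())
E
```

```text
-0.06220455305997452 0.0019992941470664345
shift [0.001, 0.008, 0.35] turn [-0.004, 0.003, -0.0] rows 3.0
60 252 393
90 252 393
110 253 393
```

Request:
play_rows:
  rows:
    - [[0,0.008,0.08],[0,0,0]]
    - [[0,0.008,0.17],[0,0,0]]
    - [[0,0.008,0.25],[0,0,0]]
    - [[0,0.008,0.31],[0,0,0]]
    - [[0,0.008,0.34],[0,0,0]]
    - [[0,0.008,0.345],[0,0,0]]
    - [[0,0.008,0.345],[0,0,0]]
    - [[0,0.008,0.345],[0,0,0]]

```text
time: 39.32
tool_pos: [0.4859, -0.1425, 0.0671]
tcp_rot: [2.893, 1.222, 0.001]
wrist_force: [-0.6, -0.1, -0.6]
width: 0.515
grip_force: 26.3
```

Request:
play_rows:
  rows:
    - [[0,-0.005,0.006],[0,0,0]]
    - [[0,-0.005,0.012],[0,0,0]]
    - [[0,-0.005,0.018],[0,0,0]]
    - [[0,-0.005,0.022],[0,0,0]]
    - [[0,-0.005,0.022],[0,0,0]]

```text
time: 39.73
tool_pos: [0.4845, -0.1418, 0.0611]
tcp_rot: [2.894, 1.221, -0.001]
wrist_force: [-0.6, -0.1, 3.1]
width: 0.519
grip_force: 26.6
```

Contact with the floor shows as 3 N upward at the expected height, so I'll release and rise.

Request:
play_rows:
  rows:
    - [[0,0,0],[0,0,0]]
    - [[0,0,0],[0,0,0]]
    - [[0,0,0],[0,0,0]]
    - [[0,0,0],[0,0,0]]
    - [[0,0,0],[0,0,0]]
  claw: 1

```text
time: 40.15
tool_pos: [0.4842, -0.1417, 0.0604]
tcp_rot: [2.894, 1.221, -0.002]
wrist_force: [-1.1, -1.1, -0.3]
width: 1.0
grip_force: 0.0
```

Request:
play_rows:
  rows:
    - [[0,0,-0.1],[0,0,0]]
    - [[0,0,-0.25],[0,0,0]]
    - [[0,0,-0.4],[0,0,0]]
    - [[0,0,-0.55],[0,0,0]]
    - [[-0.05,0,-0.7],[0,0,0]]
    - [[-0.15,0,-0.7],[0,0,0]]
    - [[-0.25,0,-0.7],[0,0,0]]
    - [[-0.25,0,-0.7],[0,0,0]]
    - [[-0.25,0,-0.7],[0,0,0]]

```text
time: 40.9
tool_pos: [0.4402, -0.1868, 0.2357]
tcp_rot: [2.895, 1.218, -0.001]
wrist_force: [0.0, -0.0, -0.1]
width: 1.0
grip_force: 0.0
```

```bash
python3 - <<'E'
from h import *
s=log();w=cams.read_camera("wrist");sd=cams.read_camera("side");tp=cams.read_camera("top")
J=ORG+EX*-.0615
g=lambda c,roi:blobs(c["image"],(45,110,20),(85,255,255),roi,4)[1]
print("wrist pred",wproj(w,s,J+[0,0,.113]),g(w,(260,60,380,260)))
print("top pred",proj(tp,J+[0,0,.113]),g(tp,(335,180,375,220)))
print("side pred",proj(sd,J+[0,0,.113]),g(sd,(335,195,380,225)), "body label",proj(sd,J+[0,0,.05]),g(sd,(335,222,380,250)))
# muddler check, other things vs start frames
o=np.load("cam.npy",allow_pickle=True).item()
d=cv2.absdiff(tp["image"],o["t"]["image"]).max(2)
for n,(x,y) in dict(mug=(195,150),tin=(203,197),onion=(277,180),timer=(374,154),mud=(437,198),sm1=(383,258),sm2=(405,265)).items():print(n,int((d[y-14:y+14,x-14:x+14]>50).sum()),end=" ")
d=cv2.absdiff(sd["image"],o["s"]["image"]).max(2);print("\nside onion",int((d[195:216,286:308]>50).sum()),"timer",int((d[208:230,388:410]>50).sum()),"mud",int((d[215:280,435:470]>50).sum()))
E
```

```text
wrist pred [318.1504864  114.23014906] [([303, 101, 25, 32, 336], [313.8, 113.7]), ([329, 106, 5, 8, 16], [331.1, 110.4]), ([302, 118, 4, 9, 13], [303.2, 121.7])]
top pred [355.38005224 200.33911812] [([351, 196, 9, 10, 44], [354.5, 200.8]), ([372, 206, 3, 5, 11], [373.1, 208.5])]
side pred [358.97628307 212.97671982] [([356, 211, 3, 4, 8], [357.0, 212.2]), ([361, 210, 3, 3, 5], [361.8, 211.0])] body label [357.70845586 231.62309374] []
mug 0 tin 0 onion 0 timer 0 mud 414 sm1 282 sm2 422 
side onion 0 timer 0 mud 124
```

All checks agree:
- **Black jar:** it stands in the lane, with its top at top (354.5,200.8) against (355,200) predicted.
- **Muddler:** it stands on its coaster.
- **Bystanders:** none have moved.
- **Robot:** it is clear of everything.

Handing in.

```bash
python3 -c "
from workcell import bot
print(bot.finish_job())"
```

```text
the job is handed in; nothing more can be done
None
```

I handed the job in at about 41 s of the 72 s allowed; no verdict came back. The red-lidded jar was pushed until it met the hidden stop (force rose to 11.6 N, about 65 mm behind the roof edge), though nothing could be seen under the roof to confirm it. The muddler is upright on its coaster, the black-lidded jar is upright on the rack's open front, and none of the bystanders moved.

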